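# Wedge the display riser tight

### The arm

A 6-joint arm with a two-finger parallel gripper is mounted at the origin on a cart in front of the work surface, level with it; the furniture and walls round the work are solid. World frame = base frame: x ahead of the robot, y to its left, z up, the work surface at z = 0. Lengths are in m, angles in rad, forces in N, time in s.
With the tool pointing down it reaches from about 0.25 to 0.775 m from the base axis. Payload 4 kg.
Tool frame: the origin (TCP) lies at the centre of the arm's flange, where the gripper is bolted on; the fingertips stand ahead of it and the grasp point (between the pads) lies 180 mm ahead of it (robot.tcp_to_tips is the z of the fingertips in the tool frame, in m); z points along the fingers, y is the direction in which the jaws open and shut (so a half turn about z gives the same grasp; the last joint's range is limited). The gripper opens to 94 mm and grips with 3 to 60 N. Pads are 16 mm wide; open, the fingers measure 119 mm over their backs; the gripper's body (75 mm by 177 mm) begins 78 mm behind the grasp point.
Start: joints at [1.213, 0.087, 1.371, -0, 1.684, -0.103], TCP at [0.139, 0.532, 0.405] pointing down, gripper open.
Joint ranges: [-3.1, 3.1], [-0.76, 2.03], [0.27, 2.55], [-1.08, 4.22], [0.17, 2.65], [-2.57, 2.57]. Speed limits (rad/s): [2.79, 2.79, 3.14, 3.14, 3.14, 3.14].

### API

Orientations are given as [roll, pitch, yaw] about the fixed x, y, z axes, in that order (R = Rz(yaw) Ry(pitch) Rx(roll)).
In Python, from bench import robot gives the robot as it stands.
- The arm moves only by the tool move_arm, never from a script. Its argument "increments" is a list that holds one entry, the list of rows, each a list of 7 numbers: the opening, from 0 (shut) to 1 (fully open), then the shift along the tool's x, y, z as a fraction of full scale, then the turn, a rotation vector about the tool's x, y, z as a fraction of full scale. In form: [[[jaw, dx, dy, dz, rx, ry, rz], ...]]. A call has 1 to 8 rows; each row is the pose to reach, as a shift and turn from the pose commanded when the call began, along the tool's axes at that moment; what a row does not reach only later rows make up. Full scale, the value 1, is 0.1 m for a shift and pi/2 rad for a turn. A row lasts 1/12 s, in which the tool goes at most 41.7 mm and 7.16 degrees, less where a joint would pass 70% of its speed; a pose out of reach is approached as far as the arm can. A call with a number of a shift or a turn outside -1 to 1 is refused whole. A call with a gripper value outside its range is refused whole. The fingers move at their own pace and stop on an object; the grip force is fixed at half the most. Time passes only in rows, so rows that repeat a pose let the fingers close. It gives the time, the measured TCP pose, the force and the opening at its end, in the units of the state.
- robot.get_obs(): the state, without advancing time (a new reading comes with each control period).
- robot.snapshot(name): name is "side" or "top"; returns (picture, depth): 400x640x3 uint8, red, green, blue; 400x640 float32, m along the optical axis (not along the pixel's ray), 0 where there is no reading.
- robot.camera_params(name): a dict with "mtx" (3x3 intrinsics, pixels), "k1" (the pictures are not rectified: a ray, as slopes to the right and down, at radius r is drawn at 1 + k1 r^2 times it, then the intrinsics apply), "R" (3x3) and "t" (3): a world point X has camera coordinates R X + t. Camera axes: x right, y down, z forward; pixel columns grow to the right and rows downward; lengths in m; the calibration is good to about 2 mm. A picture is of the moment at which its call begins. camera_params takes no time and is no camera call.
- robot.close_job(): hands the job in, once; it reports no verdict.
The state is a dict: "time": time; "joint_positions": joint angles; "qvel": joint speeds; "joint_torque": joint torques, N m; "tool_pos": TCP position; "ee_rot": TCP orientation; "wrist_force": force on the tool from outside, world axes, zero at the start; "wrist_torque": the same for the moment, N m; "width": finger opening in m.
Only numpy, scipy, OpenCV 4.12 (cv2) and the standard library are available. Lean on these libraries where they do the work, as an engineer would, in place of code of your own. Each camera call takes 0.05 s, during which the arm holds its last target.

### The job

The oak display riser on the left of the table is slack: its end board nearest the tape dispenser has backed off along the rail's tenon, and its walnut wedge lies loose on the cloth. Push that end board up against the rail's shoulder, slide the wedge, thin end first and from the robot's side, through the slot of the tenon, and drive it in by feel until it is truly tight and stays tight when you let go: a firm push of about 15 N does it, and more than about 20 N may split the tenon. Do not upset the candle on the riser or the candles and spool round about.

Things in the scene. Friction and masses are not known exactly. Their poses are not given: they have to be found in the camera images.
- riser: Low oak riser, fixed: shelf 84x150 mm, top 93 mm up, on a rail along its y. Origin: on the table below the tenon's axis, in the plane of the loose end board's outer face when home. Its +y runs from there into the riser, -y out along the 34 mm thick, 36 mm high tenon (ends about 42 mm out, axis 54 mm up), +x away from the robot: the way the wedge is driven.
- end_board: Loose oak end board, 80 mm deep (x), 96 mm high, 20 mm thick (y), slides along riser y on the tenon (drag 3 N). Origin: foot of its outer face, below the tenon's axis; axes as the riser's. At 0 in riser y it is home on the shoulder; it starts 10 to 20 mm out (negative y), hiding the slot. The tenon (34 mm) leaves its outer face free from 17 to 40 mm either side and above 72 mm.
- wedge: Loose walnut wedge lying flat, 140 mm long, 14 mm thick (z), tip at x = +66 mm, head at x = -74 mm. Tapers 1:8 from 9 mm wide (y) at the tip to 22 mm at x = -40; from there to the head a straight-sided grip 22 mm wide. Its side at y = +10 mm is straight (goes against the end board), the other tapers. Origin: on its underside. Centre of the grip: (-57, -1, 7) mm. Waxed: slides easily in the joint.
- wedge_tip (a point): Centre of the wedge's thin end face (9 x 14 mm). In the tight joint it stands about 48 mm beyond the tenon's axis along riser x, give or take 18 mm: the fit differs from piece to piece by 2 mm in width and must be felt. Once it bites, the next 1 mm takes the push from 5 to over 25 N. The slot runs through the tenon along riser x (34 mm), 16 mm high, centre 54 mm up.
- wedge_head (a point): Centre of the wedge's thick end face (22 x 14 mm), where it is pushed or tapped; 75 to 110 mm before the tenon's axis when tight. With the board home the slot is open from the board's outer face (riser y = 0) to a bearing face tapering 1:8 like the wedge: about 17 mm wide at the robot's side, 15 in the middle, 13 at the far side, give or take 2 mm.
- plum_candle: Purple jar candle with a wooden lid, diameter 66 mm, 91 mm high, stands on the far half of the riser's shelf. Origin: centre of its underside.
- red_candle: Red jar candle with a wooden lid, diameter 66 mm, 91 mm high, on the cloth behind the tape dispenser; leave alone. Origin: centre of its underside.
- cream_candle: Cream pillar candle, diameter 49 mm, 109 mm high, on the cloth at the back; leave alone. Origin: centre of its underside.
- green_spool: Green ribbon spool lying flat, 81x84x26 mm, behind the wedge; leave alone. Origin: centre of its underside.
Things that resemble listed ones, but are neither listed nor needed, are in the scene too. What is shaped like the plum_candle but green or pink is not meant.

How it is judged:
By the outcome, as a careful person would: the job done as asked, in the order asked, and still so for the second after the job is handed in, with the robot touching nothing.
It also fails if it takes over 53 s, if anything falls off the work surface, if the arm or the gripper's body presses on something with over 40 N, if the wrist force passes 120 N, or if a joint passes its speed limit or range.

## Working session

There is one attempt and no reset: what is moved stays moved. The work goes in short steps, Python scripts to look and compute and a tool call to move; the robot and the scene stay as the last step left them, time stands still between calls to the robot, and variables do not carry over. Pictures are saved under pics/ and viewed, and the job is handed in when it is done.

Besides the shell and the picture viewer there is one more tool, called after "Call:" as a command line: name --argument value ..., lists and objects as JSON in quotes. move_arm: Moves the arm, as the interface text tells. Its arguments: {"type":"object","properties":{"increments":{"type":"array","items":{"type":"array","items":{"type":"array","items":{"type":"number","minimum":-1,"maximum":1}}}}},"required":["increments"]}

```bash
ls; mkdir -p pics; python3 - <<'E'
from bench import robot
import cv2,numpy as np
print(robot.get_obs(), robot.tcp_to_tips)
for n in("side","top"):
    p,d=robot.snapshot(n); np.save(f"pics/{n}0.npy",p);np.save(f"pics/{n}0d.npy",d)
    cv2.imwrite(f"pics/{n}0.png",p[:,:,::-1]); c=robot.camera_params(n); print(n,c,(d>0).mean())
E
```

```text
pics
{'time': 0.0, 'joint_positions': array([ 1.21292281e+00,  8.79389984e-02,  1.37224281e+00,  6.98740987e-06,
        1.68360887e+00, -1.03047933e-01]), 'qvel': array([-0.00072734, -0.00119841,  0.00306354,  0.00069015,  0.00156044,
       -0.00220837]), 'joint_torque': array([-2.38135844e-04, -3.40187931e+01, -3.02424824e+01,  7.18730595e-02,
        3.30439000e-02, -1.31633942e-04]), 'tool_pos': array([0.13857679, 0.53213545, 0.40351826]), 'ee_rot': array([-3.13940701e+00, -2.33008660e-04,  2.88676760e+00]), 'wrist_force': array([ 0.38127301, -0.93699478, -0.08240045]), 'wrist_torque': array([ 0.05425036,  0.01368237, -0.06555638]), 'width': 0.09401577274922905} 0.1992
side {'mtx': array([[369.02755369,   0.        , 317.69319259],
       [  0.        , 369.02755369, 199.21090454],
       [  0.        ,   0.        ,   1.        ]]), 'k1': -0.07414109057107374, 'R': array([[-0.99958109, -0.02482898,  0.01487196],
       [-0.02891522,  0.83452048, -0.55021766],
       [ 0.00125039, -0.5504172 , -0.83488882]]), 't': array([ 0.59163651, -0.09685477,  1.16128543])} 0.99588671875
top {'mtx': array([[417.10525675,   0.        , 319.99734788],
       [  0.        , 417.10525675, 198.72657279],
       [  0.        ,   0.        ,   1.        ]]), 'k1': -0.049927555334960426, 'R': array([[ 0.02650673, -0.99960623, -0.00920744],
       [-0.98269251, -0.02436676, -0.18363465],
       [ 0.18333798,  0.01391564, -0.98295144]]), 't': array([0.21021112, 0.57724376, 1.06835707])} 0.9958984375
```

View pics/side0.png

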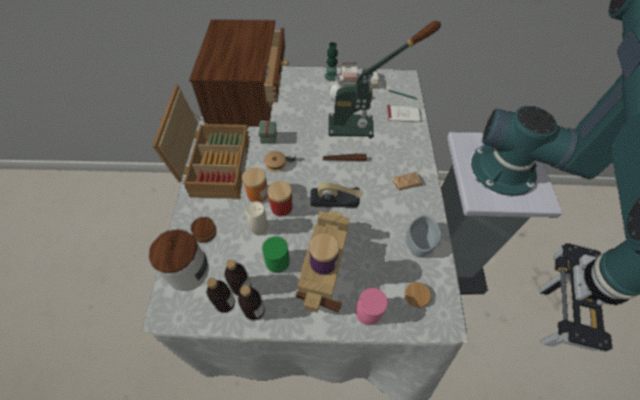

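View pics/top0.png

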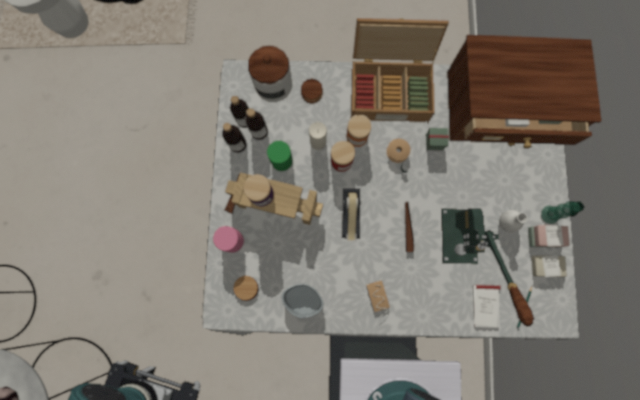

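```bash
python3 - <<'E'
import cv2,numpy as np
t=cv2.imread("pics/top0.png");s=cv2.imread("pics/side0.png")
a=cv2.resize(t[130:270,215:435],None,fx=3.6,fy=3.6,interpolation=cv2.INTER_CUBIC)
b=cv2.resize(s[130:320,255:415],None,fx=3.1,fy=3.1,interpolation=cv2.INTER_CUBIC)
cv2.imwrite("pics/ta.png",a);cv2.imwrite("pics/sb.png",b)
E
```

```text
(no output)
```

View pics/ta.png

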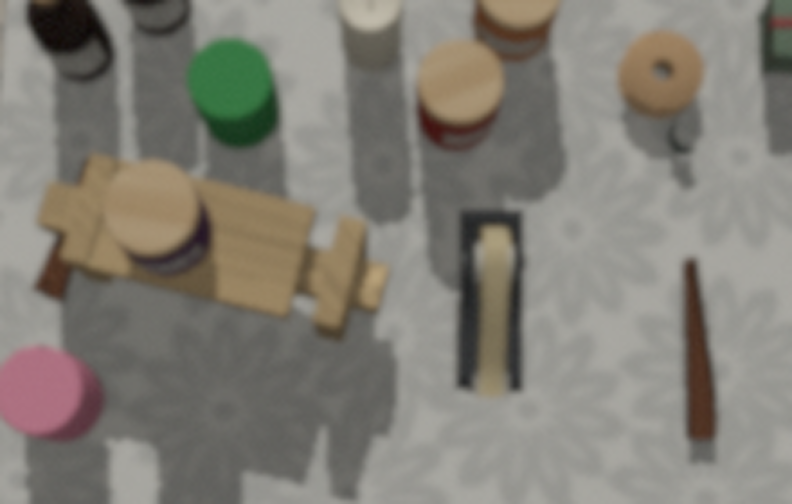

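View pics/sb.png

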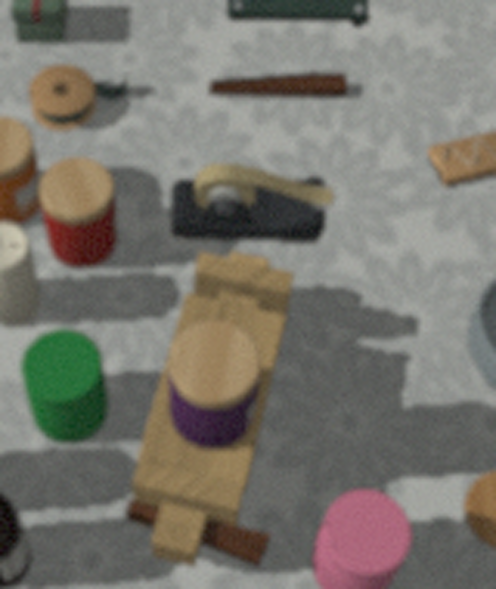

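```bash
cat > h.py <<'E'
import numpy as np,cv2
from bench import robot
P={n:robot.camera_params(n) for n in("side","top")}
def dist(c): return np.array([c['k1'],0,0,0])
def ray(n,uv):
    c=P[n]; s=cv2.undistortPoints(np.array(uv,float).reshape(-1,1,2),c['mtx'],dist(c)).reshape(-1,2)
    d=np.c_[s,np.ones(len(s))]@c['R']; return -c['R'].T@c['t'],d
def onz(n,uv,z):
    o,d=ray(n,uv); return o+d*((z-o[2])/d[:,2])[:,None]
def proj(n,X):
    c=P[n]; return cv2.projectPoints(np.array(X,float).reshape(-1,1,3),cv2.Rodrigues(c['R'])[0],c['t'],c['mtx'],dist(c))[0].reshape(-1,2)
def cloud(n,d):
    v,u=np.mgrid[:400,:640]; o,r=ray(n,np.c_[u.ravel(),v.ravel()]); return (o+r*d.ravel()[:,None]).reshape(400,640,3)
def two(ua,ub):
    o1,d1=ray("top",ua);o2,d2=ray("side",ub); A=np.c_[d1[0],-d2[0]]
    k=np.linalg.lstsq(A,o2-o1,rcond=None)[0]; a=o1+k[0]*d1[0];b=o2+k[1]*d2[0]; return (a+b)/2,np.linalg.norm(a-b)
E
python3 - <<'E'
from h import *
C=cloud("top",np.load("pics/top0d.npy"));I=np.load("pics/top0.npy").astype(int)
S=cloud("side",np.load("pics/side0d.npy"))
# cloth check
print("cloth z",np.median(C[250:260,330:350,2]),np.median(C[300:320,420:440,2]),np.median(S[215:235,370:395,2]))
hsv=cv2.cvtColor(np.load("pics/top0.npy"),cv2.COLOR_RGB2HSV)
# wedge mask
m=((I[:,:,0]-I[:,:,2]>15)&(I.sum(2)<230)).astype(np.uint8)
n,l,st,ce=cv2.connectedComponentsWithStats(m)
for i in range(1,n):
    if st[i,4]>40: print(st[i],ce[i])
# heights map in riser region
np.set_printoptions(linewidth=250)
print((C[170:232:3,222:362:4,2]*1000).astype(int))
print("x row170..",C[170,290],C[232,290],C[208,318])
E
```

```text
cloth z -0.0006045204618607691 -0.0005697517516766171 -0.0009136679870569986
[ 354   21   93   40 2768] [397.21567919  41.56972543]
[  448    35   153   110 13926] [523.04904495  87.11754991]
[ 249   47   40   37 1166] [268.05917667  64.9974271 ]
[ 355   64   77   47 1743] [389.06024096  82.01262192]
[302  79  20  24 382] [311.41361257  90.78534031]
[382  81  18   5  48] [389.14583333  84.04166667]
[382  92  18  10  56] [388.75        98.53571429]
[352 111  81  10 429] [397.24941725 114.7972028 ]
[347 132  20  15 120] [356.20833333 139.48333333]
[331 159  22  13 137] [340.40875912 166.02919708]
[251 188  23  20  72] [264.625      199.90277778]
[226 195  19  18 103] [231.91262136 205.50485437]
[406 203   7  49 251] [408.40239044 231.50199203]
[230 238  14  14  73] [237.90410959 245.21917808]
[509 287  24  39 438] [521.14383562 306.52054795]
[[   0   -1   -1    1    4   -1   -5    0    1    0   -1   -6    0    1    8   14    0   -2    0    0    2   -2    1   -1   -2    0    0    5    0   15   21    2   -1    0    0]
 [   0    5    2   -5   -2   94    0    0    0    1    0    1   -2   -
[... 2912 characters left out ...]
-1    0   -2   -2   19   26   60   59   17]
 [   0   -1    0   -3   -2   -1    0    0    1    3   -3   -1   -1   -3    3   -1    2    1    0    0   -4   -2   -1   -3   -1    2   -4   -3   -2    0   25   27   59   53   24]
 [  90   88   90    2    0    0    1   -4    1    4    1    0    4    0   -3   -1   -1    0   -3    0    3    0    0    3   -2   -1    0    0    1    2   30   31   51   52   29]
 [  93   85   90   92   -2   -4    0   -2    2    0   -3    0    0   -2    0    3   -1   -1    0    0   -1   -1   -3    0   -2    2   -1   -3   -2    1   36   31   49   46   36]]
x row170.. [ 0.66397216  0.31406609 -0.00232648] [ 0.48574326  0.30702774 -0.00282818] [0.54348141 0.22932318 0.07133915]
```

```bash
cat > m.py <<'E'
from h import *
def rect(n,mask,z):
    # boundary at pixel edges: sample up 4x
    mu=cv2.resize(mask.astype(np.float32),None,fx=1,fy=1)
    c=max(cv2.findContours(mask.astype(np.uint8),cv2.RETR_EXTERNAL,cv2.CHAIN_APPROX_NONE)[0],key=cv2.contourArea).reshape(-1,2)
    v,u=np.nonzero(mask); pts=np.concatenate([np.c_[u+a,v+b] for a in(-.5,.5) for b in(-.5,.5)])
    X=onz(n,pts,z)[:,:2]; r=cv2.minAreaRect((X*1000).astype(np.float32)); return r,onz(n,np.c_[u,v],z).mean(0)
def comps(n,d,lo,hi,box):
    C=cloud(n,d); m=((C[:,:,2]>lo)&(C[:,:,2]<hi)&(C[:,:,0]>box[0])&(C[:,:,0]<box[1])&(C[:,:,1]>box[2])&(C[:,:,1]<box[3])).astype(np.uint8)
    nn,l,st,ce=cv2.connectedComponentsWithStats(m,connectivity=4)
    return [(l==i) for i in range(1,nn) if st[i,4]>30]
E
python3 - <<'E'
from m import *
for n in("top","side"):
    d=np.load(f"pics/{n}0d.npy"); d=cv2.medianBlur(d,3)
    for lo,hi,z in((.082,.106,.0945),(.06,.082,.072),(.165,.2,.184)):
        for m in comps(n,d,lo,hi,(.45,.68,.15,.5)):
            r,c=rect(n,m,z); print(n,z,m.sum(),np.round(r[0],1),np.round(r[1],1),round(r[2],1),c.round(4))
I=np.load("pics/top0.npy").astype(int)
m=((I[:,:,0]-I[:,:,2]>15)&(I.sum(2)<260)); q=np.zeros_like(m);q[195:262,398:420]=m[195:262,398:420]
for v in range(200,256,4):
    us=np.nonzero(q[v])[0]
    if len(us): a=onz("top",[[us[0]-.5,v],[us[-1]+.5,v]],.014); print(v,us[0],us[-1],a[:,:2].round(4).tolist())
print(rect("top",q,.014))
J=np.load("pics/side0.npy").astype(int)
m=((J[:,:,0]-J[:,:,2]>15)&(J.sum(2)<260)); q=np.zeros_like(m);q[145:170,315:380]=m[145:170,315:380]
print(rect("side",q,.014))
E
```

```text
top 0.0945 135 [667.  335.9] [21.9 61.1] 1.3 [0.6688 0.3358 0.0945]
top 0.0945 108 [669.5 173. ] [19.2 47.6] 1.4 [0.6705 0.1714 0.0945]
top 0.0945 1369 [571.9 362.1] [175.2  88.1] 77.1 [0.5656 0.35   0.0945]
top 0.0945 242 [548.1 253.7] [24.6 84.4] 79.1 [0.5487 0.2538 0.0945]
top 0.0945 319 [468.3 463.6] [68.2 40.3] 89.3 [0.4661 0.4643 0.0945]
top 0.072 40 [664.5 329.3] [16.7 51.1] 18.3 [0.6639 0.3289 0.072 ]
top 0.072 44 [666.7 175.7] [50.3 16.9] 76.8 [0.6655 0.1745 0.072 ]
top 0.072 128 [597.2 463.7] [28.4 47.9] 77.1 [0.5952 0.4635 0.072 ]
top 0.072 61 [549.  464.4] [31.  39.9] 43.0 [0.549 0.463 0.072]
top 0.072 79 [551.5 273.4] [18.2 41.6] 80.9 [0.5527 0.2733 0.072 ]
top 0.072 122 [543.5 233.6] [27.  41.5] 77.6 [0.543 0.234 0.072]
top 0.184 577 [572.5 374.8] [66.6 65. ] 2.8 [0.5717 0.3748 0.184 ]
side 0.0945 92 [669.4 179.4] [21.4 51.8] 4.3 [0.6712 0.178  0.0945]
side 0.0945 292 [548.3 257.3] [31.1 83.4] 77.3 [0.5477 0.2574 0.0945]
side 0.0945 1306 [572.6 367.2] [175.  87.] 77.1 [0.5747 0.3846 0.0945]
side 0.0945 154 [669.1 344.5] [23.1 64.4] 0.4 [0.6705 0.3451 0.0945]
side 0.0945
[... 678 characters left out ...]
05 409 [[0.5252, -0.0096], [0.5255, -0.0235]]
224 406 410 [[0.5141, -0.0123], [0.5144, -0.0261]]
228 406 411 [[0.503, -0.0122], [0.5034, -0.0288]]
232 406 411 [[0.492, -0.0121], [0.4923, -0.0286]]
236 406 412 [[0.4809, -0.012], [0.4814, -0.0313]]
240 406 412 [[0.4699, -0.0119], [0.4704, -0.0311]]
244 406 413 [[0.459, -0.0118], [0.4595, -0.0337]]
248 406 413 [[0.4481, -0.0117], [0.4486, -0.0336]]
(((506.6852722167969, -21.20923614501953), (135.85427856445312, 22.637855529785156), 1.528342604637146), array([ 0.49449436, -0.02002653,  0.014     ]))
(((507.9677429199219, -16.262771606445312), (139.1025390625, 28.62129020690918), 2.306094169616699), array([ 0.50081201, -0.01614981,  0.014     ]))
```

```bash
cat > wd.py <<'E'
from m import *
def sub(I,v,u0,u1):
    g=I[v,u0:u1].astype(float).sum(1); b=np.median(np.r_[g[:4],g[-4:]]); mn=g.min(); th=(b+mn)/2
    k=np.nonzero(g<th)[0]; a,c=k[0],k[-1]
    L=a-1+(g[a-1]-th)/(g[a-1]-g[a]); Rr=c+(th-g[c])/(g[c+1]-g[c]); return u0+L,u0+Rr
E
python3 - <<'E'
from wd import *
I=cv2.GaussianBlur(np.load("pics/top0.npy"),(1,1),0)
A=[]
for v in range(206,252,2):
    L,R=sub(I,v,394,424); a=onz("top",[[L,v]],.013)[0];b=onz("top",[[R,v]],.013)[0]; A.append([a[0],a[1],b[1]])
A=np.array(A); print((A*1000).round(1).tolist()); 
p=np.polyfit(A[:,0],A[:,1],1);print("left",p,"deg",np.degrees(np.arctan(p[0])),np.polyval(p,.45))
k=A[:,0]>.49;p=np.polyfit(A[k,0],A[k,2],1);print("right",p)
print("column",I[190:262,408].astype(int).sum(1))
d=np.load("pics/top0d.npy");C=cloud("top",d);print((C[196:260,408,2]*1000).round().astype(int));print(C[196,408],C[254,408])
m=np.zeros((400,640))
for (x0,x1,y0,y1) in [(.4,.62,.1,.22)]:
    k=(C[:,:,0]>x0)&(C[:,:,0]<x1)&(C[:,:,1]>y0)&(C[:,:,1]<y1)&(C[:,:,2]>.012)&(C[:,:,2]<.2); print("disp",C[k].min(0),C[k].max(0))
print("side cam",-P['side']['R'].T@P['side']['t'],"top",-P['top']['R'].T@P['top']['t'])
E
```

```text
[[564.6, -10.1, -21.4], [559.0, -10.3, -22.2], [553.3, -9.9, -23.2], [547.7, -9.9, -24.0], [542.1, -9.9, -25.3], [536.5, -9.9, -25.7], [530.9, -10.0, -26.2], [525.3, -9.9, -26.9], [519.7, -9.8, -27.8], [514.2, -10.5, -27.9], [508.6, -10.6, -28.6], [503.1, -10.3, -29.7], [497.5, -10.2, -30.8], [492.0, -10.4, -31.8], [486.5, -10.4, -32.4], [481.0, -10.0, -32.8], [475.5, -11.0, -33.3], [470.0, -11.1, -33.6], [464.5, -11.0, -33.5], [459.0, -11.0, -34.1], [453.6, -10.7, -34.5], [448.1, -10.9, -34.2], [442.7, -11.2, -33.5]]
left [ 0.01009742 -0.015477  ] deg 0.5785196837283139 -0.010933164502269433
right [ 0.13379617 -0.09720644]
column [481 481 483 485 484 490 490 490 493 490 470 423 356 313 285 269 252 236
 216 201 177 167 157 159 148 144 146 149 148 153 154 160 154 160 161 169
 159 164 163 167 164 162 162 163 165 168 167 169 163 164 168 165 162 165
 164 167 162 166 167 172 171 202 243 279 298 297 299 323 367 424 452 457]
[-2 -1 -3 -1 -6  2 12 15 16 16 14 15 16 14 14 12 13 12 11  9 16 14 15 13
 10 16 13 10 14 16  8 10 12 13 16 14 12 14 14 13 13 12 12 13 14 17 15  8
 19 12 11 16 13 13 11 14 -6 -3 -7  0  0 -1 -4  0]
[ 0.5962491  -0.02337248 -0.00211933] [ 0.43310697 -0.02248684 -0.00663012]
disp [0.46349763 0.11667798 0.01423881] [0.61120524 0.21914184 0.08359101]
side cam [0.58713603 0.73470849 0.90745422] top [0.36581068 0.20932703 1.15808058]
```

```bash
python3 - <<'E'
from wd import *
# side view: head/tip columns
t=cv2.imread("pics/side0.png"); cv2.imwrite("pics/w_s.png",cv2.resize(t[140:175,310:385],None,fx=10,fy=10,interpolation=cv2.INTER_CUBIC))
t=cv2.imread("pics/top0.png"); cv2.imwrite("pics/w_t.png",cv2.resize(t[195:260,390:430],None,fx=9,fy=9,interpolation=cv2.INTER_CUBIC))
E
```

```text
(no output)
```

View pics/w_t.png

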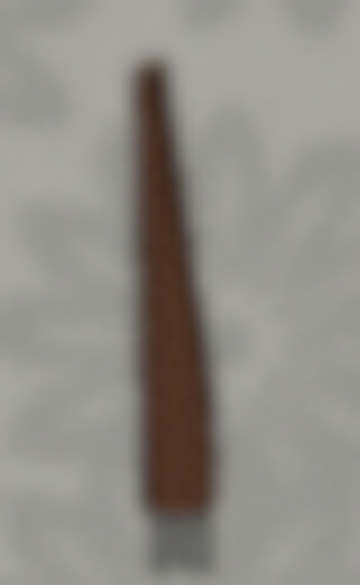

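View pics/w_s.png

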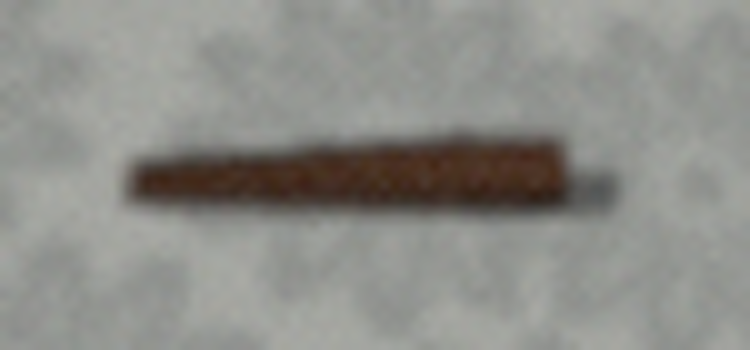

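The candidates in the top view are: the loose dark wedge at (408,228), the fitted wedge in the far tenon at (232,205), the press handle at (521,306) and the round brown lid at (311,91). The loose one at (408,228) matches: 138 mm long, 22 mm wide grip towards the robot, thin end away. The close crop confirms it. The riser's loose board is at (311,205) and its tenon end is at (319,208).

First I'll go to the board and turn the tool 90° on the way.

```bash
cat > go.py <<'E'
import sys
from h import *
from scipy.spatial.transform import Rotation as Ro
YAW=-np.radians(12.9); XH=np.array([np.cos(YAW),np.sin(YAW)]);YH=np.array([-np.sin(YAW),np.cos(YAW)])
O=np.array([.5493,.2591])
def rw(x,y): return O+XH*x+YH*y   # riser -> world, m
def inc(p,yaw,o=None):
    o=o or robot.get_obs(); R=Ro.from_euler('xyz',o['ee_rot']); T=Ro.from_euler('xyz',[np.pi,0,yaw])
    d=R.inv().apply(np.array(p)-o['tool_pos'])/.1; r=(R.inv()*T).as_rotvec()/(np.pi/2); return d.round(3),r.round(3)
def st():
    o=robot.get_obs(); p=o['tool_pos'];q=p[:2]-O; print("t",round(o['time'],2),"p",p.round(4),"rot",o['ee_rot'].round(3),"riser",(q@XH*1000).round(1),(q@YH*1000).round(1),"F",o['wrist_force'].round(1),"Frx,ry",(o['wrist_force'][:2]@XH).round(1),(o['wrist_force'][:2]@YH).round(1),"w",o['width'].round(4))
E
python3 - <<'E'
from go import *
st(); p=rw(0,-.045); print(p,inc([*p,.405],1.346))
E
```

```text
Traceback (most recent call last):
  File "go.py", line 11, in st
    o=robot.get_obs(); p=o['tool_pos'];q=p[:2]-O; print("t",round(o['time'],2),"p",p.round(4),"rot",o['ee_rot'].round(3),"riser",(q@XH*1000).round(1),(q@YH*1000).round(1),"F",o['wrist_force'].round(1),"Frx,ry",(o['wrist_force'][:2]@XH).round(1),(o['wrist_force'][:2]@YH).round(1),"w",o['width'].round(4))
                                                                                                                                                                                                                                                                                            ^^^^^^^^^^^^^^^^
AttributeError: 'float' object has no attribute 'round'
```

Call:
move_arm --increments '[[[0,-0.95,-0.4,0,0,0,0],[0,-0.95,-0.4,0,0,0,0],[0,-0.95,-0.4,0,0,0,0],[0,-0.95,-0.4,0,0,0,0]]]'

```text
time: 0.43
tool_pos: [0.2229, 0.4677, 0.4042]
ee_rot: [-3.14, 0.001, 2.882]
wrist_force: [0.7, 0.7, -0.5]
width: 0.0707
```

Call:
move_arm --increments '[[[0,-0.95,-0.4,0,0,0,0],[0,-0.95,-0.4,0,0,0,0],[0,-0.95,-0.4,0,0,0,0],[0,-0.95,-0.4,0,0,0,0]]]'

```text
time: 0.77
tool_pos: [0.3044, 0.4055, 0.4042]
ee_rot: [-3.141, 0.001, 2.882]
wrist_force: [-0.5, 0.4, -0.8]
width: 0.0442
```

Call:
move_arm --increments '[[[0,-0.95,-0.4,0,0,0,0.08],[0,-0.95,-0.4,0,0,0,0.16],[0,-0.95,-0.4,0,0,0,0.24],[0,-0.95,-0.4,0,0,0,0.32],[0,-0.95,-0.4,0,0,0,0.4],[0,-0.95,-0.4,0,0,0,0.48],[0,-0.95,-0.4,0,0,0,0.56],[0,-0.95,-0.4,0,0,0,0.64]]]'

```text
time: 1.43
tool_pos: [0.3833, 0.3455, 0.4043]
ee_rot: [-3.14, -0.001, 1.882]
wrist_force: [-0.4, 0.8, -0.5]
width: 0.0005
```

```bash
python3 - <<'E'
from go import *
st(); p=rw(0,-.045); print(p,inc([*p,.405],1.346),robot.get_obs()['joint_positions'].round(2))
E
```

```text
Traceback (most recent call last):
  File "go.py", line 11, in st
    o=robot.get_obs(); p=o['tool_pos'];q=p[:2]-O; print("t",round(o['time'],2),"p",p.round(4),"rot",o['ee_rot'].round(3),"riser",(q@XH*1000).round(1),(q@YH*1000).round(1),"F",o['wrist_force'].round(1),"Frx,ry",(o['wrist_force'][:2]@XH).round(1),(o['wrist_force'][:2]@YH).round(1),"w",o['width'].round(4))
                                                                                                                                                                                                                                                                                            ^^^^^^^^^^^^^^^^
AttributeError: 'float' object has no attribute 'round'
```

```bash
sed -i 's/o\[.width.\].round(4)/round(o["width"],4)/' go.py; python3 - <<'E'
from go import *
st(); p=rw(0,-.045); print(p,inc([*p,.405],1.346),robot.get_obs()['joint_positions'].round(2))
E
```

```text
t 1.43 p [0.3833 0.3455 0.4043] rot [-3.140e+00 -1.000e-03  1.882e+00] riser -181.1 47.2 F [-0.4  0.8 -0.5] Frx,ry -0.6 0.7 w 0.0005
[0.53925374 0.21523575] (array([-1.718,  1.086, -0.01 ]), array([-0.001, -0.   ,  0.341])) [0.62 0.01 1.45 0.   1.68 0.31]
```

Call:
move_arm --increments '[[[0,-0.86,0.54,0,0,0,0.08],[0,-0.86,0.54,0,0,0,0.16],[0,-0.86,0.54,0,0,0,0.24],[0,-0.86,0.54,0,0,0,0.341],[0,-0.86,0.54,0,0,0,0.341]]]'

```text
time: 1.85
tool_pos: [0.4626, 0.2798, 0.4039]
ee_rot: [-3.14, -0.0, 1.345]
wrist_force: [-0.8, -0.0, 0.9]
width: 0.0003
```

```bash
python3 - <<'E'
from go import *
st(); p=rw(0,-.045); print(p,inc([*p,.279],1.346))
E
```

```text
t 1.85 p [0.4626 0.2798 0.4039] rot [-3.14  -0.     1.345] riser -89.1 0.8 F [-0.8 -0.   0.9] Frx,ry -0.8 -0.2 w 0.0003
[0.53925374 0.21523575] (array([-0.458,  0.894,  1.248]), array([-0.001, -0.   , -0.   ]))
```

Call:
move_arm --increments '[[[0,-0.46,0.89,0.3,0,0,0],[0,-0.46,0.89,0.3,0,0,0],[0,-0.46,0.89,0.3,0,0,0],[0,-0.46,0.89,0.3,0,0,0]]]'

```text
time: 2.18
tool_pos: [0.5408, 0.2139, 0.3714]
ee_rot: [-3.138, 0.003, 1.348]
wrist_force: [-0.5, -0.1, -0.3]
width: 0.0004
```

Call:
move_arm --increments '[[[0,0,0,0.9,0,0,0],[0,0,0,0.9,0,0,0],[0,0,0,0.9,0,0,0],[0,0,0,0.9,0,0,0]]]'

```text
time: 2.52
tool_pos: [0.5371, 0.2162, 0.2808]
ee_rot: [-3.133, 0.003, 1.353]
wrist_force: [0.9, -0.2, 0.4]
width: 0.0006
```

```bash
python3 - <<'E'
from go import *
st(); 
p,d=robot.snapshot("top"); cv2.imwrite("pics/t1.png",cv2.resize(p[150:260,215:375][:,:,::-1],None,fx=4.5,fy=4.5,interpolation=cv2.INTER_CUBIC))
p,d=robot.snapshot("side"); cv2.imwrite("pics/s1.png",cv2.resize(p[150:320,255:415][:,:,::-1],None,fx=3.4,fy=3.4,interpolation=cv2.INTER_CUBIC))
E
```

```text
t 2.52 p [0.5371 0.2162 0.2808] rot [-3.133e+00  3.000e-03  1.353e+00] riser -2.3 -44.5 F [ 0.9 -0.2  0.4] Frx,ry 0.9 -0.0 w 0.0006
```

View pics/s1.png

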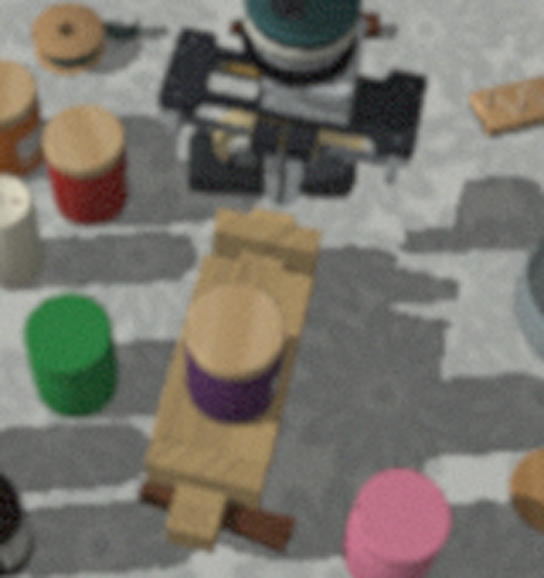

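The side view shows the closed fingers just outside the board, above the tenon, with no other contact. I'll now push along tool x (riser +y).

Call:
move_arm --increments '[[[0,0.05,0.02,0,0,0,0],[0,0.1,0.02,0,0,0,0],[0,0.14,0.02,0,0,0,0],[0,0.17,0.02,0,0,0,0],[0,0.2,0.02,0,0,0,0],[0,0.22,0.02,0,0,0,0]]]'

```text
time: 3.12
tool_pos: [0.546, 0.236, 0.2854]
ee_rot: [3.141, 0.002, 1.351]
wrist_force: [-1.9, -2.5, 2.9]
width: 0.0002
```

Call:
move_arm --increments '[[[0,0.02,0,0,0,0,0],[0,0.04,0,0,0,0,0],[0,0.06,0,0,0,0,0],[0,0.08,0,0,0,0,0]]]'

```text
time: 3.45
tool_pos: [0.5478, 0.2437, 0.2848]
ee_rot: [3.141, 0.0, 1.351]
wrist_force: [-1.0, -2.9, 2.7]
width: 0.0003
```

```bash
python3 -c "
from go import *
st()"
```

```text
t 3.45 p [0.5478 0.2437 0.2848] rot [3.141 0.    1.351] riser 1.9 -15.4 F [-1.  -2.9  2.7] Frx,ry -0.3 -3.0 w 0.0003
```

Call:
move_arm --increments '[[[0,0.02,0,0,0,0,0],[0,0.04,0,0,0,0,0],[0,0.05,0,0,0,0,0],[0,0.05,0,0,0,0,0]]]'

```text
time: 3.78
tool_pos: [0.5488, 0.249, 0.2846]
ee_rot: [3.141, -0.0, 1.351]
wrist_force: [0.2, -2.1, 0.8]
width: 0.0002
```

Call:
move_arm --increments '[[[0,0.015,0,0,0,0,0],[0,0.03,0,0,0,0,0],[0,0.03,0,0,0,0,0]]]'

```text
time: 4.03
tool_pos: [0.5494, 0.2519, 0.2845]
ee_rot: [3.141, -0.0, 1.351]
wrist_force: [0.8, -3.4, 1.5]
width: 0.0001
```

```bash
python3 -c "
from go import *
st()"
```

```text
t 4.03 p [0.5494 0.2519 0.2845] rot [ 3.141 -0.     1.351] riser 1.7 -7.0 F [ 0.8 -3.4  1.5] Frx,ry 1.5 -3.1 w 0.0001
```

Call:
move_arm --increments '[[[0,0.01,0,0,0,0,0],[0,0.02,0,0,0,0,0],[0,0.02,0,0,0,0,0]]]'

```text
time: 4.28
tool_pos: [0.5497, 0.2529, 0.2846]
ee_rot: [-3.141, 0.003, 1.351]
wrist_force: [0.1, -6.4, 3.3]
width: 0.0005
```

Call:
move_arm --increments '[[[0,0.01,0,0,0,0,0],[0,0.02,0,0,0,0,0],[0,0.02,0,0,0,0,0]]]'

```text
time: 4.53
tool_pos: [0.55, 0.2537, 0.2846]
ee_rot: [-3.141, 0.007, 1.35]
wrist_force: [-2.8, -9.8, 3.8]
width: 0.0006
```

```bash
python3 -c "
from go import *
st()
p,d=robot.snapshot('side'); cv2.imwrite('pics/s2.png',cv2.resize(p[150:320,255:415][:,:,::-1],None,fx=3.4,fy=3.4,interpolation=cv2.INTER_CUBIC))"
```

```text
t 4.53 p [0.55   0.2537 0.2846] rot [-3.141  0.007  1.35 ] riser 1.9 -5.1 F [-2.8 -9.8  3.8] Frx,ry -0.5 -10.1 w 0.0006
```

View pics/s2.png

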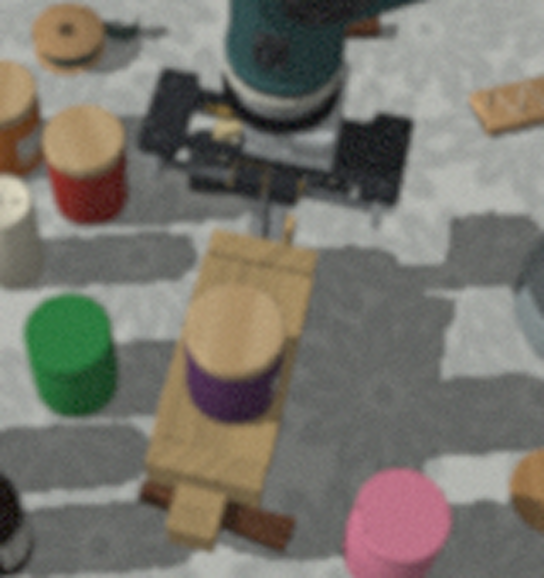

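The board now sits flush against the shelf: no gap in the side view near (265,260), and the force rose from 3 N to 10 N. I'll back off, rise, then check from the top.

Call:
move_arm --increments '[[[0,-0.08,0,0,0,0,0],[0,-0.14,0,0,0,0,0],[0,-0.14,0,-0.3,0,0,0],[0,-0.14,0,-0.6,0,0,0],[0.5,-0.3,0,-0.6,0,0,-0.08],[0.5,-0.8,0,-0.6,0,0,-0.16],[0.5,-1,0,-0.6,0,0,-0.24],[0.5,-1,0,-0.6,0,0,-0.32]]]'

```text
time: 5.25
tool_pos: [0.5274, 0.1548, 0.3447]
ee_rot: [-3.141, 0.0, 1.85]
wrist_force: [0.3, 0.0, -0.0]
width: 0.0239
```

```bash
python3 - <<'E'
from go import *
st(); print(inc([.4545,-.0225,.33],3.152))
E
```

```text
t 5.25 p [0.5274 0.1548 0.3447] rot [-3.141  0.     1.85 ] riser 2.0 -106.5 F [ 0.3  0.  -0. ] Frx,ry 0.3 0.1 w 0.0239
(array([-1.504, -1.19 ,  0.148]), array([-0.   , -0.   , -0.829]))
```

Call:
move_arm --increments '[[[0.55,-0.3,-0.2,0,0,0,-0.08],[0.55,-0.6,-0.4,0,0,0,-0.16],[0.55,-0.9,-0.7,0,0,0,-0.24],[0.55,-1,-0.9,0,0,0,-0.32],[0.55,-1,-0.9,0,0,0,-0.4],[0.55,-1,-0.9,0,0,0,-0.48],[0.55,-1,-0.9,0,0,0,-0.56],[0.55,-1,-0.9,0,0,0,-0.64]]]'

```text
time: 5.92
tool_pos: [0.4687, 0.0375, 0.3445]
ee_rot: [3.139, -0.0, 2.84]
wrist_force: [-0.1, -0.0, -0.6]
width: 0.0516
```

```bash
python3 - <<'E'
from go import *
from m import *
st(); print(inc([.4545,-.0225,.30],3.152))
d=robot.snapshot("top")[1]; d=cv2.medianBlur(d,3)
for lo,hi,z in((.082,.106,.0945),(.06,.082,.072),(.165,.2,.184)):
    for m in comps("top",d,lo,hi,(.45,.64,.19,.5)):
        r,c=rect("top",m,z); q=np.array(r[0])/1000-O; print(z,m.sum(),np.round(r[0],1),np.round(r[1],1),round(r[2],1),"riser",q@XH*1000,q@YH*1000)
E
```

```text
t 5.92 p [0.4687 0.0375 0.3445] rot [ 3.139 -0.     2.84 ] riser -29.0 -234.0 F [-0.1 -0.  -0.6] Frx,ry -0.1 -0.1 w 0.0516
(array([-0.042, -0.616,  0.443]), array([ 0.002,  0.   , -0.199]))
0.0945 1597 [570.3 352.6] [194.5  88.2] 77.4 riser -0.3945441085975738 95.82196368518149
0.0945 319 [468.8 464.2] [38.6 67.5] 1.6 riser -124.3068838795591 181.958165719084
0.072 196 [574.5 462.3] [81.6 34.9] 3.6 riser -20.795213084703036 203.65103736043898
0.072 214 [545.3 242.7] [45.5 39.5] 77.6 riser -0.2683000642567354 -16.886790134679458
0.184 577 [572.5 374.8] [66.6 65. ] 2.8 riser -3.252822842837629 117.9501980610847
```

Call:
move_arm --increments '[[[0.55,-0.04,-0.62,0.2,0,0,-0.08],[0.55,-0.04,-0.62,0.44,0,0,-0.16],[0.55,-0.04,-0.62,0.44,0,0,-0.2],[0.55,-0.04,-0.62,0.44,0,0,-0.2],[0.55,-0.04,-0.62,0.44,0,0,-0.2]]]'

```text
time: 6.38
tool_pos: [0.4542, -0.0229, 0.3006]
ee_rot: [3.14, 0.0, -3.139]
wrist_force: [-0.1, 0.5, 1.2]
width: 0.0512
```

```bash
sed -i 's/radians(12.9)/radians(12.6)/; s/^O=.*/O=np.array([.5496,.2606])/' go.py; python3 - <<'E'
from go import *
st(); print(inc([.4545,-.0225,.202],3.152))
p,d=robot.snapshot("side"); cv2.imwrite("pics/s3.png",cv2.resize(p[100:230,290:420][:,:,::-1],None,fx=4.5,fy=4.5,interpolation=cv2.INTER_CUBIC))
E
```

```text
t 6.38 p [ 0.4542 -0.0229  0.3006] rot [ 3.14   0.    -3.139] riser -31.3 -297.5 F [-0.1  0.5  1.2] Frx,ry -0.2 0.5 w 0.0512
(array([-0.003,  0.002,  0.986]), array([ 0.001,  0.   , -0.005]))
```

View pics/s3.png

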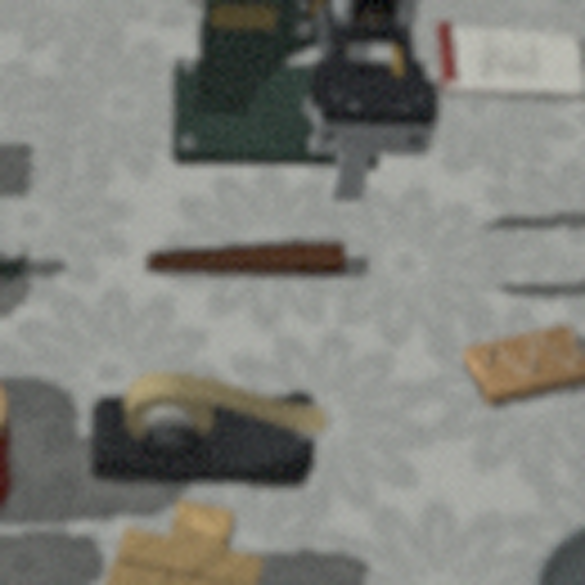

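```bash
python3 - <<'E'
from go import *
for n in("top","side"):
    C=cloud(n,cv2.medianBlur(np.load(f"pics/{n}0d.npy"),3))
    for y in(-.10,-.11,-.115,-.12,-.13,-.14,-.15):
        k=(C[:,:,0]>.40)&(C[:,:,0]<.51)&(C[:,:,1]<-.06)&(C[:,:,1]>y)&(C[:,:,2]<.5); print(n,y,C[k][:,2].max().round(3),end=' ')
E
```

```text
top -0.1 0.002 top -0.11 0.002 top -0.115 0.018 top -0.12 0.02 top -0.13 0.021 top -0.14 0.22 top -0.15 0.221 side -0.1 0.002 side -0.11 0.002 side -0.115 0.017 side -0.12 0.019 side -0.13 0.02 side -0.14 0.22 side -0.15 0.22
```

The press's tall part starts at y < -0.13 and the gripper body reaches -0.111, so it clears. I'll descend and grip.

Call:
move_arm --increments '[[[0.55,0,0,0.4,0,0,0],[0.55,0,0,0.7,0,0,0],[0.55,0,0,0.85,0,0,0],[0.55,0,0,0.95,0,0,0],[0.55,0,0,0.98,0,0,0],[0.55,0,0,0.98,0,0,0]]]'

```text
time: 6.93
tool_pos: [0.4547, -0.0227, 0.2031]
ee_rot: [3.141, 0.001, -3.135]
wrist_force: [-0.3, -0.6, 0.7]
width: 0.0512
```

Call:
move_arm --increments '[[[0.15,0,0,0,0,0,0],[0.1,0,0,0,0,0,0],[0.1,0,0,0,0,0,0],[0.1,0,0,0,0,0,0],[0.1,0,0,0,0,0,0],[0.1,0,0,0,0,0,0],[0.1,0,0,0,0,0,0]]]'

```text
time: 7.52
tool_pos: [0.4544, -0.0231, 0.2034]
ee_rot: [-3.142, 0.001, -3.135]
wrist_force: [-0.3, 0.2, 4.1]
width: 0.0217
```

```bash
python3 - <<'E'
from go import *
st()
p,d=robot.snapshot("side"); cv2.imwrite("pics/s4.png",cv2.resize(p[100:230,290:420][:,:,::-1],None,fx=4.5,fy=4.5,interpolation=cv2.INTER_CUBIC))
E
```

```text
t 7.52 p [ 0.4544 -0.0231  0.2034] rot [-3.142e+00  1.000e-03 -3.135e+00] riser -31.0 -297.7 F [-0.3  0.2  4.1] Frx,ry -0.4 0.1 w 0.0217
```

View pics/s4.png

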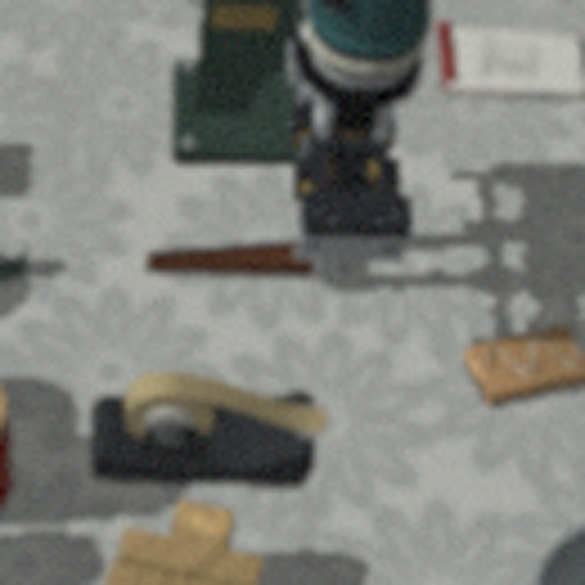

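Gripped at 21.7 mm. I'll lift it and check the clearance around the pre-insertion pose.

Call:
move_arm --increments '[[[0.1,0,0,-0.1,0,0,0],[0.1,0,0,-0.4,0,0,0],[0.1,0,0,-0.8,0,0,0],[0.1,0,0,-1,0,0,0],[0.1,0,0,-1,0,0,0]]]'

```text
time: 7.98
tool_pos: [0.4555, -0.0233, 0.3088]
ee_rot: [-3.14, 0.011, -3.135]
wrist_force: [0.3, -0.3, -0.1]
width: 0.0221
```

```bash
python3 - <<'E'
from go import *
st(); p=rw(-.170,-.0145); print("pre",p,inc([*p,.2504],np.pi+YAW-.01))
p=rw(-.170,-.0145)
C=cloud("top",cv2.medianBlur(np.load("pics/top0d.npy"),3))
q=(C[:,:,:2]-O); X=q@XH;Y=q@YH
for x0,x1 in((-.25,-.22),(-.22,-.19),(-.19,-.16),(-.16,-.13),(-.13,-.1),(-.1,-.07),(-.07,-.05)):
    for y0,y1 in((-.11,-.06),(-.06,-.0),(0,.08)):
        k=(X>x0)&(X<x1)&(Y>y0)&(Y<y1); print((x0,x1,y0,y1),C[k][:,2].max().round(3))
E
```

```text
t 7.98 p [ 0.4555 -0.0233  0.3088] rot [-3.14   0.011 -3.135] riser -29.9 -297.6 F [ 0.3 -0.3 -0.1] Frx,ry 0.3 -0.2 w 0.0221
pre [0.38053107 0.28353356] (array([0.737, 3.074, 0.569]), array([-0.   ,  0.007,  0.15 ]))
(-0.25, -0.22, -0.11, -0.06) 0.052
(-0.25, -0.22, -0.06, -0.0) 0.052
(-0.25, -0.22, 0, 0.08) 0.053
(-0.22, -0.19, -0.11, -0.06) 0.051
(-0.22, -0.19, -0.06, -0.0) 0.051
(-0.22, -0.19, 0, 0.08) 0.002
(-0.19, -0.16, -0.11, -0.06) 0.001
(-0.19, -0.16, -0.06, -0.0) 0.002
(-0.19, -0.16, 0, 0.08) 0.002
(-0.16, -0.13, -0.11, -0.06) 0.001
(-0.16, -0.13, -0.06, -0.0) 0.002
(-0.16, -0.13, 0, 0.08) 0.002
(-0.13, -0.1, -0.11, -0.06) 0.001
(-0.13, -0.1, -0.06, -0.0) 0.002
(-0.13, -0.1, 0, 0.08) 0.002
(-0.1, -0.07, -0.11, -0.06) 0.001
(-0.1, -0.07, -0.06, -0.0) 0.001
(-0.1, -0.07, 0, 0.08) 0.002
(-0.07, -0.05, -0.11, -0.06) 0.029
(-0.07, -0.05, -0.06, -0.0) 0.002
(-0.07, -0.05, 0, 0.08) 0.001
```

Call:
move_arm --increments '[[[0.1,0.4,0.3,0,0,0,0],[0.1,0.74,0.6,0,0,0,0.03],[0.1,0.74,1,0,0,0,0.06],[0.1,0.74,1,0,0,0,0.06],[0.1,0.74,1,0,0,0,0.06]]]'

```text
time: 8.4
tool_pos: [0.3783, 0.0782, 0.3015]
ee_rot: [3.142, -0.002, 3.059]
wrist_force: [-0.3, -0.1, 0.2]
width: 0.0217
```

```bash
python3 - <<'E'
from go import *
st(); p=rw(-.170,-.0145); print("pre",p,inc([*p,.2504],np.pi+YAW))
E
```

```text
t 8.4 p [0.3783 0.0782 0.3015] rot [ 3.142e+00 -2.000e-03  3.059e+00] riser -127.4 -215.4 F [-0.3 -0.1  0.2] Frx,ry -0.2 -0.2 w 0.0217
pre [0.38053107 0.28353356] (array([0.147, 2.048, 0.512]), array([-0.   , -0.001,  0.087]))
```

Call:
move_arm --increments '[[[0.1,0.08,0.4,0,0,0,0],[0.1,0.08,0.8,0,0,0,0.04],[0.1,0.08,1,0,0,0,0.087],[0.1,0.08,1,0,0,0,0.087],[0.1,0.08,1,0,0,0,0.087]]]'

```text
time: 8.82
tool_pos: [0.3809, 0.1764, 0.3018]
ee_rot: [-3.139, -0.001, 2.919]
wrist_force: [0.3, -0.4, -0.7]
width: 0.0221
```

```bash
python3 - <<'E'
from go import *
st(); p=rw(-.170,-.0145); print("pre",p,inc([*p,.2504],np.pi+YAW))
E
```

```text
t 8.82 p [0.3809 0.1764 0.3018] rot [-3.139e+00 -1.000e-03  2.919e+00] riser -146.3 -118.9 F [ 0.3 -0.4 -0.7] Frx,ry 0.4 -0.4 w 0.0221
pre [0.38053107 0.28353356] (array([0.239, 1.045, 0.512]), array([-0.001, -0.001, -0.001]))
```

Call:
move_arm --increments '[[[0.1,0.12,0.4,0,0,0,0],[0.1,0.24,0.8,0.2,0,0,0],[0.1,0.24,1,0.4,0,0,0],[0.1,0.24,1,0.5,0,0,0],[0.1,0.24,1,0.5,0,0,0],[0.1,0.24,1,0.5,0,0,0],[0.1,0.24,1,0.5,0,0,0]]]'

```text
time: 9.4
tool_pos: [0.3799, 0.2782, 0.2534]
ee_rot: [-3.142, 0.001, 2.915]
wrist_force: [0.5, 0.6, 0.1]
width: 0.0219
```

```bash
python3 - <<'E'
from go import *
st(); p=rw(-.170,-.0145); print("pre",p,inc([*p,.2504],np.pi+YAW))
for n,b in(("top",(190,270,255,335)),("side",(190,270,290,390))):
    p,d=robot.snapshot(n); np.save(f"pics/{n}5.npy",p);np.save(f"pics/{n}5d.npy",d); cv2.imwrite(f"pics/{n}5.png",cv2.resize(p[b[0]:b[1],b[2]:b[3]][:,:,::-1],None,fx=7,fy=7,interpolation=cv2.INTER_CUBIC))
E
```

```text
t 9.4 p [0.3799 0.2782 0.2534] rot [-3.142e+00  1.000e-03  2.915e+00] riser -169.5 -19.9 F [0.5 0.6 0.1] Frx,ry 0.4 0.7 w 0.0219
pre [0.38053107 0.28353356] (array([0.006, 0.054, 0.03 ]), array([-0.   ,  0.001, -0.004]))
```

View pics/top5.png

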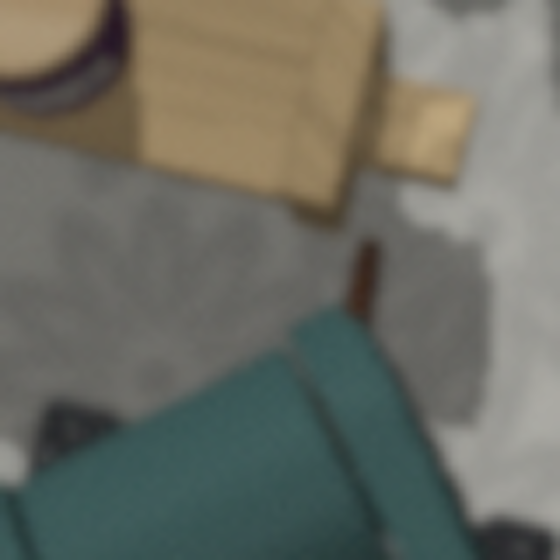

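View pics/side5.png

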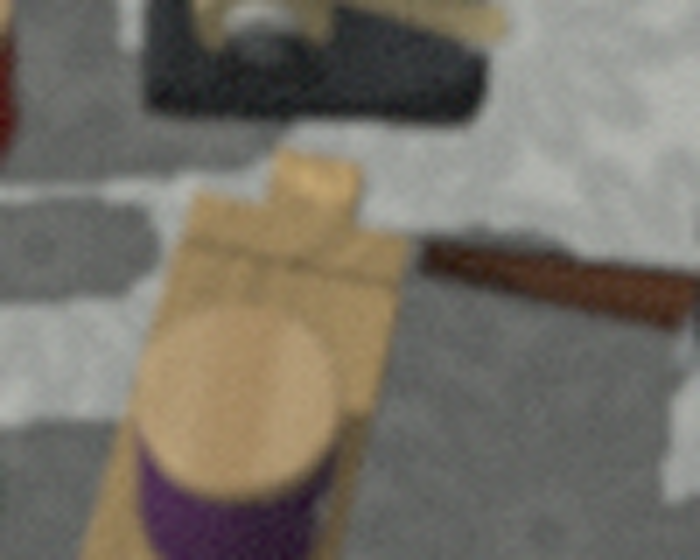

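```bash
python3 - <<'E'
from go import *
I=np.load("pics/top5.npy").astype(float); J=I[:,:,0]+I[:,:,1]+I[:,:,2]
for v in(226,228,230,232,234):
    g=J[v,298:322]; b0=np.median(g[:4]);b1=np.median(g[-4:]); i=g.argmin(); 
    L=next(k for k in range(i,0,-1) if g[k-1]>(b0+g[i])/2); L=L-1+(g[L-1]-(b0+g[i])/2)/(g[L-1]-g[L])
    R=next(k for k in range(i,23) if g[k+1]>(b1+g[i])/2); R=R+((b1+g[i])/2-g[R])/(g[R+1]-g[R])
    for c in(298+L,298+R):
        w=onz("top",[[c,v]],.062)[0][:2]-O; print(v,round(c,2),(w@XH*1000).round(1),(w@YH*1000).round(1),end=' | ')
    print()
w=onz("top",[[308,224.2]],.06)[0][:2]-O;print("tip",w@XH*1000)
# board top outer face edge in top view: corner px
for px in((255+333/7-.5,190+212/7-.5),(255+383/7-.5,190+8/7-.5)):
    w=onz("top",[px],.096)[0][:2]-O; print("corner",w@XH*1000,w@YH*1000)
for px in((255+476/7-.5,190+95/7-.5),(255+455/7-.5,190+180/7-.5)):
    w=onz("top",[px],.072)[0][:2]-O; print("tenon end",w@XH*1000,w@YH*1000)
E
```

```text
226 305.46 -52.5 -11.0 | 226 309.26 -50.0 -20.8 | 
228 304.88 -58.0 -10.8 | 228 308.91 -55.4 -21.2 | 
230 304.63 -63.3 -11.5 | 230 308.62 -60.7 -21.7 | 
232 304.01 -68.8 -11.3 | 232 308.32 -66.0 -22.3 | 
234 303.57 -74.2 -11.5 | 234 308.11 -71.3 -23.1 | 
tip -45.97340535255071
corner -42.63491378827555 -1.0009698994810856
corner 35.814380677847616 0.1825521295645998
tenon end 16.433063290853955 -40.20521568372782
tenon end -16.93194616484981 -40.42618216885203
```

Call:
move_arm --increments '[[[0.1,0,0.04,0.015,0,0,0],[0.1,0,0.072,0.03,0,0,-0.004],[0.1,0,0.072,0.03,0,0,-0.004],[0.1,0,0.072,0.03,0,0,-0.004],[0.1,0,0.072,0.03,0,0,-0.004]]]'

```text
time: 9.92
tool_pos: [0.3808, 0.2867, 0.2497]
ee_rot: [-3.142, 0.0, 2.924]
wrist_force: [-0.2, 0.2, -1.3]
width: 0.0221
```

```bash
python3 - <<'E'
from go import *
st()
C=cloud("side",np.load("pics/side5d.npy"));d=C[225:236,352:385]
k=(d[:,:,2]>.04)&(d[:,:,2]<.09); print("wedge top z",np.median(d[k][:,2]),k.sum())
I=np.load("pics/side5.npy")
print((C[222:238:1,356:384:3,2]*1000).round().astype(int))
E
```

```text
t 9.92 p [0.3808 0.2867 0.2497] rot [-3.142  0.     2.924] riser -170.5 -11.4 F [-0.2  0.2 -1.3] Frx,ry -0.3 0.2 w 0.0221
wedge top z 0.06292866092084393 245
[[  1  -1  -1  -2  -1   0   0  -3  -1  -3]
 [  0  -1   3   1  -2  -2  -2  -1   0   2]
 [ -3  -3   3   0  -1   1  -1  -1   1  -5]
 [ 63  65  -3   0  -2   0   1   1  -5   1]
 [ 67  63  64  62  62  -4   1  -2   0  -4]
 [ 64  62  67  66  64  66  61  64   1   1]
 [ 66  64  64  63  63  65  64  63  64  67]
 [ 56  65  63  65  64  63  61  62  64  63]
 [ 53  57  60  62  66  63  64  62  65 907]
 [  1  54  54  60  63  65  63  63  64  65]
 [ -2   0  51  53  57  62  61  61  65  65]
 [ -4  -2   1   0  56  56  58  63  64  63]
 [ -3  -3  -1  -1  -2  51  53  62  63  62]
 [ -5  -1  -2  -3  -2  -2  -1  51  56  61]
 [ -3   0  -3  -1   1   1  -1  -5  50  56]
 [  1  -2   0  -5  -2  -2  -1   0  -1  53]]
```

Call:
move_arm --increments '[[[0.1,-0.06,-0.012,-0.007,0,0,0],[0.1,-0.12,-0.012,-0.007,0,0,0],[0.1,-0.18,-0.012,-0.007,0,0,0],[0.1,-0.23,-0.012,-0.007,0,0,0],[0.1,-0.23,-0.012,-0.007,0,0,0],[0.1,-0.23,-0.012,-0.007,0,0,0]]]'

```text
time: 10.42
tool_pos: [0.4034, 0.2803, 0.2503]
ee_rot: [-3.142, -0.0, 2.923]
wrist_force: [0.3, -0.0, -0.4]
width: 0.022
```

```bash
python3 - <<'E'
from go import *
st()
for n,b in(("top",(190,270,255,335)),("side",(190,270,290,390))):
    p,d=robot.snapshot(n); np.save(f"pics/{n}6.npy",p);np.save(f"pics/{n}6d.npy",d); cv2.imwrite(f"pics/{n}6.png",cv2.resize(p[b[0]:b[1],b[2]:b[3]][:,:,::-1],None,fx=7,fy=7,interpolation=cv2.INTER_CUBIC))
E
```

```text
t 10.42 p [0.4034 0.2803 0.2503] rot [-3.142 -0.     2.923] riser -147.0 -12.7 F [ 0.3 -0.  -0.4] Frx,ry 0.3 0.0 w 0.022
```

View pics/top6.png

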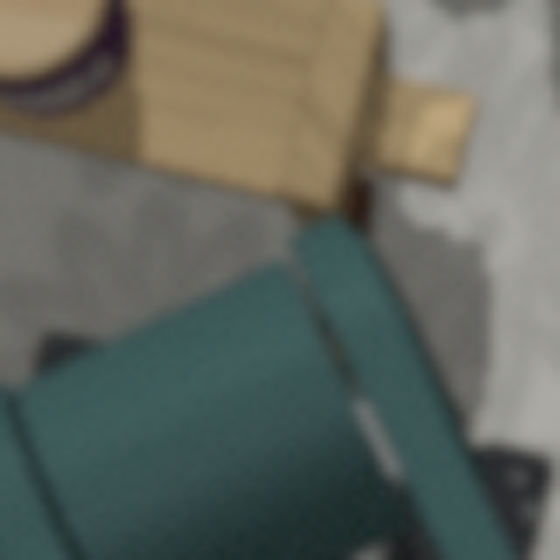

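View pics/side6.png

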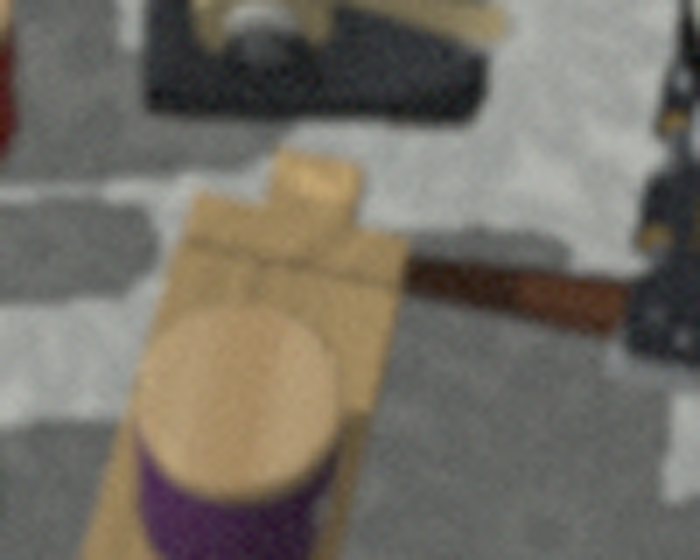

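Call:
move_arm --increments '[[[0.1,-0.03,0,0,0,0,0],[0.1,-0.06,0,0,0,0,0],[0.1,-0.09,0,0,0,0,0],[0.1,-0.12,0,0,0,0,0],[0.1,-0.12,0,0,0,0,0]]]'

```text
time: 10.93
tool_pos: [0.4153, 0.2778, 0.2505]
ee_rot: [3.141, 0.0, 2.923]
wrist_force: [-0.2, 0.3, -1.1]
width: 0.0217
```

Call:
move_arm --increments '[[[0.1,-0.03,0,0,0,0,0],[0.1,-0.06,0,0,0,0,0],[0.1,-0.09,0,0,0,0,0],[0.1,-0.12,0,0,0,0,0],[0.1,-0.12,0,0,0,0,0]]]'

```text
time: 11.35
tool_pos: [0.427, 0.2752, 0.2504]
ee_rot: [3.141, 0.0, 2.923]
wrist_force: [-0.1, 0.1, -1.3]
width: 0.0219
```

```bash
python3 -c "
from go import *
st();print(robot.get_obs()['wrist_torque'])"
```

```text
t 11.35 p [0.427  0.2752 0.2504] rot [3.141 0.    2.923] riser -122.9 -12.5 F [-0.1  0.1 -1.3] Frx,ry -0.1 0.0 w 0.0219
[0.03099809 0.03881209 0.01902875]
```

Call:
move_arm --increments '[[[0.1,-0.03,0,0,0,0,0],[0.1,-0.06,0,0,0,0,0],[0.1,-0.09,0,0,0,0,0],[0.1,-0.12,0,0,0,0,0],[0.1,-0.15,0,0,0,0,0],[0.1,-0.15,0,0,0,0,0]]]'

```text
time: 11.85
tool_pos: [0.4416, 0.272, 0.2504]
ee_rot: [3.141, 0.0, 2.923]
wrist_force: [-0.4, 0.5, -0.9]
width: 0.0219
```

```bash
python3 - <<'E'
from go import *
st();print(robot.get_obs()['wrist_torque'])
for n,b in(("top",(180,250,255,335)),("side",(190,270,290,390))):
    p,d=robot.snapshot(n); np.save(f"pics/{n}7.npy",p);np.save(f"pics/{n}7d.npy",d); cv2.imwrite(f"pics/{n}7.png",cv2.resize(p[b[0]:b[1],b[2]:b[3]][:,:,::-1],None,fx=7,fy=7,interpolation=cv2.INTER_CUBIC))
E
```

```text
t 11.85 p [0.4416 0.272  0.2504] rot [3.141 0.    2.923] riser -107.9 -12.4 F [-0.4  0.5 -0.9] Frx,ry -0.5 0.4 w 0.0219
[ 0.09181671 -0.01397759  0.04449158]
```

View pics/top7.png

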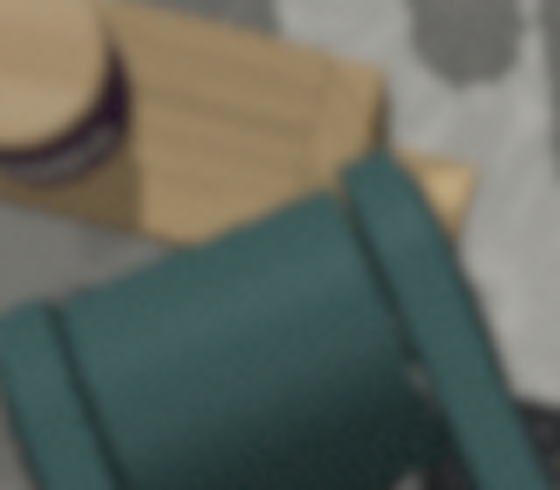

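View pics/side7.png

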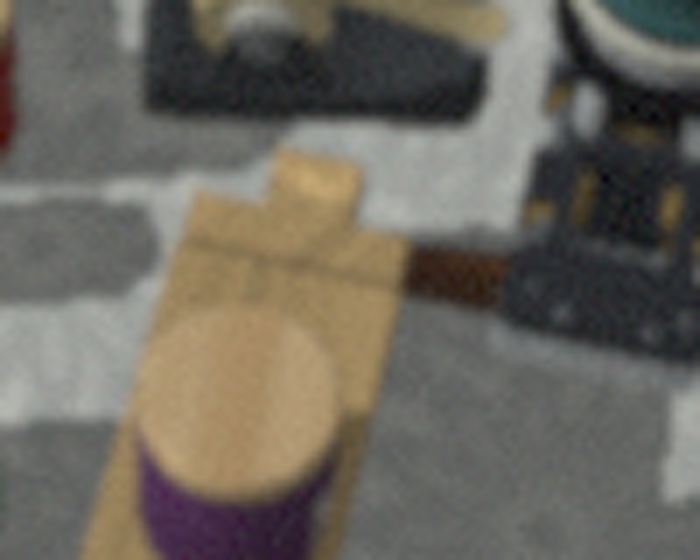

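Call:
move_arm --increments '[[[0.1,-0.02,0.003,0,0,0,0],[0.1,-0.04,0.006,0,0,0,0],[0.1,-0.06,0.008,0,0,0,0],[0.1,-0.08,0.008,0,0,0,0],[0.1,-0.08,0.008,0,0,0,0]]]'

```text
time: 12.37
tool_pos: [0.4494, 0.2711, 0.2504]
ee_rot: [3.141, 0.0, 2.923]
wrist_force: [-0.6, 1.0, -0.8]
width: 0.0216
```

Call:
move_arm --increments '[[[0.1,-0.02,0,0,0,0,0],[0.1,-0.04,0,0,0,0,0],[0.1,-0.06,0,0,0,0,0],[0.1,-0.06,0,0,0,0,0]]]'

```text
time: 12.7
tool_pos: [0.4552, 0.27, 0.2505]
ee_rot: [3.14, 0.0, 2.923]
wrist_force: [-0.6, 2.1, -0.2]
width: 0.0219
```

```bash
python3 -c "
from go import *
st();print(robot.get_obs()['wrist_torque'])"
```

```text
t 12.7 p [0.4552 0.27   0.2505] rot [3.14  0.    2.923] riser -94.2 -11.4 F [-0.6  2.1 -0.2] Frx,ry -1.0 1.9 w 0.0219
[0.52009488 0.06731906 0.18417094]
```

Call:
move_arm --increments '[[[0.1,-0.02,0.007,0,0,0,0],[0.1,-0.04,0.01,0,0,0,0],[0.1,-0.04,0.01,0,0,0,0]]]'

```text
time: 12.95
tool_pos: [0.4591, 0.2701, 0.2503]
ee_rot: [3.141, -0.001, 2.923]
wrist_force: [-1.2, 2.4, -0.1]
width: 0.0223
```

```bash
python3 -c "
from go import *
st();print(robot.get_obs()['wrist_torque'])"
```

```text
t 12.95 p [0.4591 0.2701 0.2503] rot [ 3.141e+00 -1.000e-03  2.923e+00] riser -90.4 -10.5 F [-1.2  2.4 -0.1] Frx,ry -1.7 2.1 w 0.0223
[0.54656614 0.29390746 0.06968721]
```

Call:
move_arm --increments '[[[0.1,-0.015,0.008,0,0,0,0],[0.1,-0.03,0.012,0,0,0,0],[0.1,-0.04,0.014,0,0,0,0],[0.1,-0.04,0.014,0,0,0,0]]]'

```text
time: 13.28
tool_pos: [0.4621, 0.2705, 0.2497]
ee_rot: [-3.14, -0.005, 2.923]
wrist_force: [-5.3, 2.1, 0.9]
width: 0.0221
```

```bash
python3 -c "
from go import *
st();print(robot.get_obs()['wrist_torque'])"
```

```text
t 13.28 p [0.4621 0.2705 0.2497] rot [-3.14  -0.005  2.923] riser -87.5 -9.5 F [-5.3  2.1  0.9] Frx,ry -5.6 0.9 w 0.0221
[ 0.44053065  1.17164929 -0.04966735]
```

Call:
move_arm --increments '[[[0.1,-0.008,0,0,0,0,0],[0.1,-0.015,0,0,0,0,0],[0.1,-0.015,0,0,0,0,0]]]'

```text
time: 13.53
tool_pos: [0.4628, 0.2704, 0.2495]
ee_rot: [-3.14, -0.008, 2.923]
wrist_force: [-8.2, 3.3, 2.8]
width: 0.0221
```

```bash
python3 -c "
from go import *
st();print(robot.get_obs()['wrist_torque'])"
```

```text
t 13.53 p [0.4628 0.2704 0.2495] rot [-3.14  -0.008  2.923] riser -86.8 -9.4 F [-8.2  3.3  2.8] Frx,ry -8.7 1.4 w 0.0221
[ 0.56390779  1.64084955 -0.06900174]
```

Bite starts at TCP x ≈ -88 (tip about 35 mm beyond the axis), at 9 N. I'll let go now and finish by pushing on the head with closed fingers, so the wedge can align itself and the force reading isn't mixed with grip stress.

Call:
move_arm --increments '[[[0.45,0.01,0,0,0,0,0],[0.45,0.015,0,0,0,0,0],[0.45,0.015,0,0,0,0,0],[0.45,0.015,0,0,0,0,0],[0.45,0.2,0,0,0,0,0],[0.45,0.4,0,0,0,0,0],[0.45,0.42,0,0,0,0,0],[0.45,0.42,0,0,0,0,0]]]'

```text
time: 14.2
tool_pos: [0.4234, 0.2792, 0.2506]
ee_rot: [3.141, 0.001, 2.924]
wrist_force: [0.8, -0.1, 0.1]
width: 0.0426
```

```bash
python3 - <<'E'
from go import *
st();print(robot.get_obs()['wrist_torque'])
for n,b in(("top",(180,250,255,335)),("side",(190,270,290,390))):
    p,d=robot.snapshot(n); np.save(f"pics/{n}8.npy",p);np.save(f"pics/{n}8d.npy",d); cv2.imwrite(f"pics/{n}8.png",cv2.resize(p[b[0]:b[1],b[2]:b[3]][:,:,::-1],None,fx=7,fy=7,interpolation=cv2.INTER_CUBIC))
E
```

```text
t 14.2 p [0.4234 0.2792 0.2506] rot [3.141e+00 1.000e-03 2.924e+00] riser -127.2 -9.4 F [ 0.8 -0.1  0.1] Frx,ry 0.9 0.1 w 0.0426
[-0.05457695 -0.06782441  0.05099621]
```

View pics/top8.png

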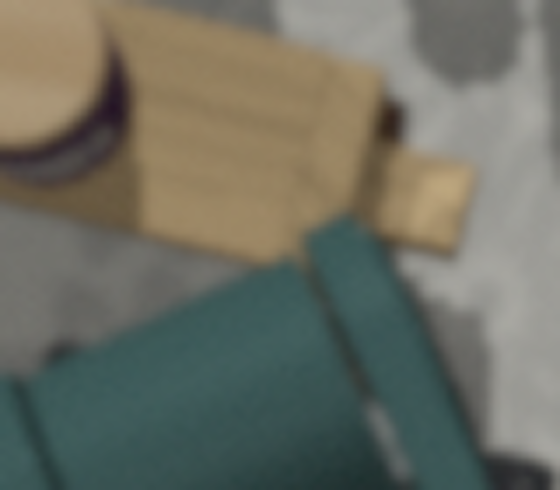

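View pics/side8.png

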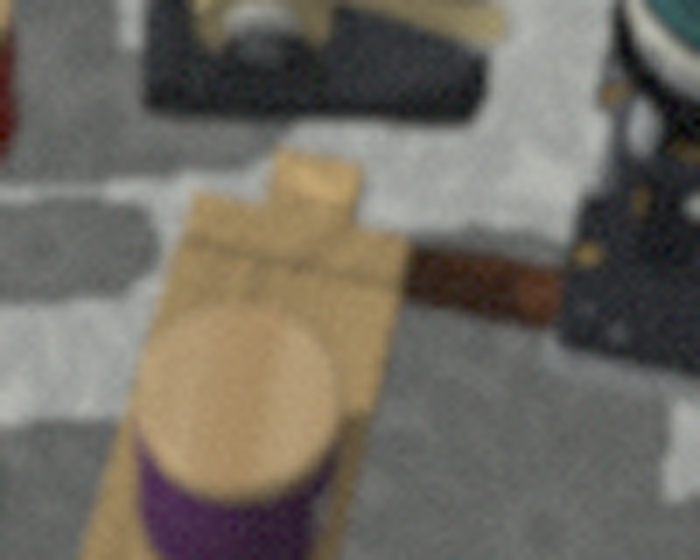

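The wedge stays in place and its tip shows beyond the tenon at (393,122) in the top crop. I'll close the jaws, lower 7 mm and approach the head.

Call:
move_arm --increments '[[[0,0.02,0,0.04,0,0,0],[0,0.02,0,0.07,0,0,0],[0,0.02,0,0.07,0,0,0],[0,0.02,0,0.07,0,0,0],[0,0.02,0,0.07,0,0,0],[0,0.02,0,0.07,0,0,0],[0,0.02,0,0.07,0,0,0],[0,-0.02,0,0.07,0,0,0]]]'

```text
time: 14.97
tool_pos: [0.4254, 0.2788, 0.2435]
ee_rot: [3.141, -0.0, 2.924]
wrist_force: [-0.8, 0.1, -0.7]
width: 0.0007
```

Call:
move_arm --increments '[[[0,-0.04,0,0,0,0,0],[0,-0.07,0,0,0,0,0],[0,-0.09,0,0,0,0,0],[0,-0.11,0,0,0,0,0],[0,-0.13,0,0,0,0,0],[0,-0.13,0,0,0,0,0]]]'

```text
time: 15.47
tool_pos: [0.4385, 0.2759, 0.2433]
ee_rot: [-3.142, -0.0, 2.923]
wrist_force: [-0.8, -0.5, -0.5]
width: 0.0006
```

```bash
python3 -c "
from go import *
st();print(robot.get_obs()['wrist_torque'])"
```

```text
t 15.47 p [0.4385 0.2759 0.2433] rot [-3.142 -0.     2.923] riser -111.7 -9.3 F [-0.8 -0.5 -0.5] Frx,ry -0.7 -0.7 w 0.0006
[-0.00868996 -0.0161233  -0.00790271]
```

Call:
move_arm --increments '[[[0,-0.01,0,0,0,0,0],[0,-0.02,0,0,0,0,0],[0,-0.03,0,0,0,0,0],[0,-0.03,0,0,0,0,0]]]'

```text
time: 15.8
tool_pos: [0.4398, 0.2757, 0.2427]
ee_rot: [-3.141, -0.006, 2.924]
wrist_force: [-6.7, 2.7, 1.4]
width: 0.0001
```

```bash
python3 -c "
from go import *
st();print(robot.get_obs()['wrist_torque'])"
```

```text
t 15.8 p [0.4398 0.2757 0.2427] rot [-3.141 -0.006  2.924] riser -110.5 -9.3 F [-6.7  2.7  1.4] Frx,ry -7.1 1.2 w 0.0001
[ 0.28446352  1.15146358 -0.00235589]
```

Call:
move_arm --increments '[[[0,-0.007,0,0,0,0,0],[0,-0.014,0,0,0,0,0],[0,-0.014,0,0,0,0,0]]]'

```text
time: 16.05
tool_pos: [0.4404, 0.2756, 0.2424]
ee_rot: [-3.141, -0.009, 2.924]
wrist_force: [-7.6, 2.6, 1.7]
width: 0.0008
```

Call:
move_arm --increments '[[[0,-0.006,0,0,0,0,0],[0,-0.01,0,0,0,0,0],[0,-0.01,0,0,0,0,0]]]'

```text
time: 16.3
tool_pos: [0.4408, 0.2755, 0.2422]
ee_rot: [-3.14, -0.011, 2.924]
wrist_force: [-11.3, 3.1, 3.9]
width: 0.0002
```

```bash
python3 -c "
from go import *
st();print(robot.get_obs()['wrist_torque'])"
```

```text
t 16.3 p [0.4408 0.2755 0.2422] rot [-3.14  -0.011  2.924] riser -109.4 -9.2 F [-11.3   3.1   3.9] Frx,ry -11.7 0.5 w 0.0002
[0.4644102  1.96599968 0.02248558]
```

Call:
move_arm --increments '[[[0,-0.005,0,0,0,0,0],[0,-0.008,0,0,0,0,0],[0,-0.008,0,0,0,0,0]]]'

```text
time: 16.55
tool_pos: [0.4412, 0.2755, 0.242]
ee_rot: [-3.14, -0.012, 2.924]
wrist_force: [-11.9, 2.6, 3.4]
width: 0.0006
```

```bash
python3 -c "
from go import *
st();print(robot.get_obs()['wrist_torque'])"
```

```text
t 16.55 p [0.4412 0.2755 0.242 ] rot [-3.14  -0.012  2.924] riser -109.1 -9.1 F [-11.9   2.6   3.4] Frx,ry -12.2 -0.0 w 0.0006
[0.59625893 2.22214642 0.00379468]
```

Call:
move_arm --increments '[[[0,-0.005,0,0,0,0,0],[0,-0.01,0,0,0,0,0],[0,-0.01,0,0,0,0,0]]]'

```text
time: 16.8
tool_pos: [0.4417, 0.2754, 0.2418]
ee_rot: [-3.14, -0.014, 2.924]
wrist_force: [-13.5, 3.5, 3.1]
width: 0.0004
```

```bash
python3 -c "
from go import *
st();print(robot.get_obs()['wrist_torque'])"
```

```text
t 16.8 p [0.4417 0.2754 0.2418] rot [-3.14  -0.014  2.924] riser -108.6 -9.1 F [-13.5   3.5   3.1] Frx,ry -13.9 0.5 w 0.0004
[ 0.63283196  2.52953279 -0.01647053]
```

Call:
move_arm --increments '[[[0,-0.005,0,0,0,0,0],[0,-0.01,0,0,0,0,0],[0,-0.01,0,0,0,0,0],[0,-0.01,0,0,0,0,0]]]'

```text
time: 17.13
tool_pos: [0.4421, 0.2753, 0.2415]
ee_rot: [-3.14, -0.016, 2.925]
wrist_force: [-16.0, 3.9, 3.4]
width: -0.0001
```

```bash
python3 -c "
from go import *
st();print(robot.get_obs()['wrist_torque'])"
```

```text
t 17.13 p [0.4421 0.2753 0.2415] rot [-3.14  -0.016  2.925] riser -108.1 -9.1 F [-16.    3.9   3.4] Frx,ry -16.5 0.3 w -0.0001
[ 0.88429915  2.73809739 -0.00667132]
```

About 16 N, and the contact point hardly advanced over the last 9 N, so it is tight. I'll back off clear and check that it stays.

Call:
move_arm --increments '[[[0,0.04,0,0,0,0,0],[0,0.1,0,0,0,0,0],[0,0.2,0,0,0,0,0],[0,0.3,0,-0.1,0,0,0],[0,0.5,0,-0.3,0,0,0],[0,0.7,0,-0.5,0,0,0],[0,0.7,0,-0.5,0,0,0]]]'

```text
time: 17.72
tool_pos: [0.3765, 0.2904, 0.2987]
ee_rot: [3.135, 0.006, 2.925]
wrist_force: [0.5, 1.0, 0.1]
width: 0.0005
```

```bash
python3 - <<'E'
from go import *
st()
for n,b in(("top",(180,250,255,335)),("side",(190,270,290,390))):
    p,d=robot.snapshot(n); np.save(f"pics/{n}9.npy",p);np.save(f"pics/{n}9d.npy",d); cv2.imwrite(f"pics/{n}9.png",cv2.resize(p[b[0]:b[1],b[2]:b[3]][:,:,::-1],None,fx=7,fy=7,interpolation=cv2.INTER_CUBIC))
E
```

```text
t 17.72 p [0.3765 0.2904 0.2987] rot [3.135 0.006 2.925] riser -175.4 -8.7 F [0.5 1.  0.1] Frx,ry 0.3 1.0 w 0.0005
```

View pics/top9.png

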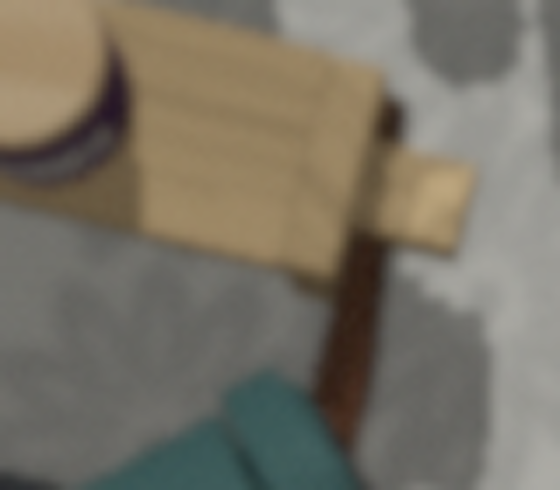

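View pics/side9.png

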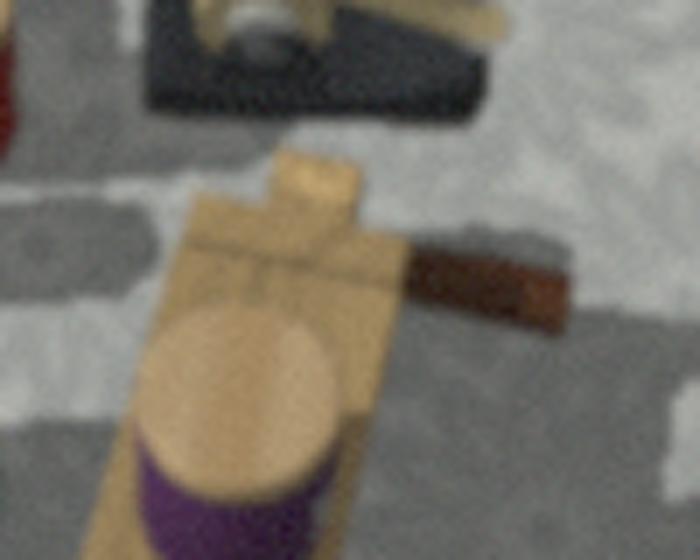

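Seated along the board's outer face, with head and tip visible. I'll push once more on the head to see whether it sprang back: contact was at TCP x ≈ -111.5.

```bash
python3 - <<'E'
from go import *
p=rw(-.116,-.0092); print(inc([*p,.2433],np.pi+YAW+.002))
h=onz("side",[[290+568/7-.5,190+270/7-.5],[290+560/7-.5,190+305/7-.5]],.061)[:,:2]-O; print("head",h@XH*1000,h@YH*1000)
t=onz("top",[[255+395/7-.5,180+100/7-.5]],.061)[:,:2]-O; print("tip",t@XH*1000,t@YH*1000)
E
```

```text
(array([-0.578, -0.003,  0.521]), array([0.002, 0.002, 0.001]))
head [-100.2846363   -99.86617161] [-20.44416059  -5.02418926]
tip [35.31248605] [-3.44421902]
```

Call:
move_arm --increments '[[[0,0,0,0.2,0,0,0],[0,0,0,0.4,0,0,0],[0,0,0,0.54,0,0,0],[0,-0.2,0,0.55,0,0,0],[0,-0.4,0,0.55,0,0,0],[0,-0.52,0,0.55,0,0,0],[0,-0.56,0,0.55,0,0,0],[0,-0.56,0,0.55,0,0,0]]]'

```text
time: 18.48
tool_pos: [0.4336, 0.2767, 0.2378]
ee_rot: [-3.141, -0.001, 2.921]
wrist_force: [-1.2, 0.6, -0.3]
width: 0.0008
```

```bash
python3 -c "
from go import *
st();print(robot.get_obs()['wrist_torque'])"
```

```text
t 18.48 p [0.4336 0.2767 0.2378] rot [-3.141e+00 -1.000e-03  2.921e+00] riser -116.7 -9.6 F [-1.2  0.6 -0.3] Frx,ry -1.3 0.4 w 0.0008
[ 0.02066123 -0.02399843 -0.06907412]
```

Call:
move_arm --increments '[[[0,0,0.002,-0.05,0,0,0],[0,-0.02,0.002,-0.05,0,0,0],[0,-0.04,0.002,-0.05,0,0,0],[0,-0.06,0.002,-0.05,0,0,0],[0,-0.075,0.002,-0.05,0,0,0],[0,-0.075,0.002,-0.05,0,0,0]]]'

```text
time: 18.98
tool_pos: [0.4394, 0.276, 0.2436]
ee_rot: [3.141, -0.002, 2.924]
wrist_force: [-4.0, 0.8, 3.2]
width: 0.0006
```

Call:
move_arm --increments '[[[0,-0.008,0,0,0,0,0],[0,-0.016,0,0,0,0,0],[0,-0.016,0,0,0,0,0]]]'

```text
time: 19.23
tool_pos: [0.4401, 0.2759, 0.2432]
ee_rot: [-3.142, -0.006, 2.924]
wrist_force: [-7.7, 1.8, 4.4]
width: 0.0005
```

```bash
python3 -c "
from go import *
st();print(robot.get_obs()['wrist_torque'])"
```

```text
t 19.23 p [0.4401 0.2759 0.2432] rot [-3.142 -0.006  2.924] riser -110.2 -8.9 F [-7.7  1.8  4.4] Frx,ry -7.9 0.1 w 0.0005
[0.38903201 1.28278537 0.00500014]
```

Call:
move_arm --increments '[[[0,-0.01,0,0,0,0,0],[0,-0.02,0,0,0,0,0],[0,-0.03,0,0,0,0,0],[0,-0.03,0,0,0,0,0]]]'

```text
time: 19.57
tool_pos: [0.4415, 0.2757, 0.2423]
ee_rot: [-3.141, -0.012, 2.924]
wrist_force: [-11.6, 5.1, 5.1]
width: 0.0003
```

```bash
python3 -c "
from go import *
st();print(robot.get_obs()['wrist_torque'])"
```

```text
t 19.57 p [0.4415 0.2757 0.2423] rot [-3.141 -0.012  2.924] riser -108.8 -8.8 F [-11.6   5.1   5.1] Frx,ry -12.4 2.5 w 0.0003
[ 0.70697489  2.1459379  -0.00228143]
```

Call:
move_arm --increments '[[[0,-0.008,-0.002,0,0,0,0],[0,-0.016,-0.003,0,0,0,0],[0,-0.018,-0.003,0,0,0,0],[0,-0.018,-0.003,0,0,0,0]]]'

```text
time: 19.9
tool_pos: [0.4422, 0.2755, 0.2418]
ee_rot: [-3.141, -0.015, 2.925]
wrist_force: [-15.6, 5.9, 4.7]
width: 0.0007
```

```bash
python3 -c "
from go import *
st();print(robot.get_obs()['wrist_torque'])"
```

```text
t 19.9 p [0.4422 0.2755 0.2418] rot [-3.141 -0.015  2.925] riser -108.0 -8.9 F [-15.6   5.9   4.7] Frx,ry -16.5 2.3 w 0.0007
[0.99927416 2.72863494 0.00756526]
```

The second push gave 16.5 N at TCP x = -108.0, against -108.1 the first time, so the wedge did not spring back. I'll retreat and take a final look.

Call:
move_arm --increments '[[[0,0.04,0,0,0,0,0],[0,0.1,0,0,0,0,0],[0,0.2,0,0,0,0,0],[0,0.3,0,-0.1,0,0,0],[0,0.5,0,-0.4,0,0,0],[0,0.8,0,-0.8,0,0,0],[0,1,0,-1,0,0,0],[0,1,0,-1,0,0,0]]]'

```text
time: 20.57
tool_pos: [0.3464, 0.2969, 0.3512]
ee_rot: [3.131, 0.008, 2.926]
wrist_force: [0.5, 1.1, -0.4]
width: 0.0004
```

Call:
move_arm --increments '[[[0,0,0,0,0,0,0],[0,0,0,0,0,0,0],[0,0,0,0,0,0,0],[0,0,0,0,0,0,0],[0,0,0,0,0,0,0],[0,0,0,0,0,0,0]]]'

```text
time: 21.07
tool_pos: [0.349, 0.2955, 0.3422]
ee_rot: [-3.14, -0.002, 2.922]
wrist_force: [0.3, 1.0, -0.4]
width: 0.0003
```

```bash
python3 - <<'E'
from go import *
from m import *
st()
for n in("top","side"):
    p,d=robot.snapshot(n); np.save(f"pics/{n}10.npy",p);cv2.imwrite(f"pics/{n}10.png",p[:,:,::-1]); 
    if n=="top":
        d=cv2.medianBlur(d,3)
        for lo,hi,z in((.082,.106,.0945),(.165,.2,.184)):
            for m in comps("top",d,lo,hi,(.52,.64,.19,.45)):
                r,c=rect("top",m,z); print(z,np.round(r[0],1),np.round(r[1],1),round(r[2],1))
t=onz("top",[[0,0]],.061)
a=np.load("pics/side9.npy")[190:270,290:390].astype(int);b=np.load("pics/side10.npy")[190:270,290:390].astype(int)
for v in(229,231,233): 
  for k,I in(("9",a),("10",b)): g=I[v-190].sum(1); print(v,k,g[72:90])
E
```

```text
t 21.07 p [0.349  0.2955 0.3422] rot [-3.140e+00 -2.000e-03  2.922e+00] riser -203.4 -9.7 F [ 0.3  1.  -0.4] Frx,ry 0.1 1.0 w 0.0003
0.0945 [570.2 353.3] [193.2  87.6] 77.4
0.184 [572.4 374.8] [66.6 65. ] 2.8
229 9 [131 141 150 152 159 175 172 185 201 309 400 445 458 460 465 479 479 467]
229 10 [119 154 120 142 167 164 181 191 248 337 429 455 457 461 459 472 468 471]
231 9 [116 124 133 176 174 164 177 158 184 299 416 464 473 474 467 474 474 486]
231 10 [ 94 139 113 125 149 143 171 163 193 306 421 472 475 466 459 461 462 475]
233 9 [116 109 140 142 160 159 168 172 202 274 388 425 414 423 414 413 414 456]
233 10 [127 112 116 140 163 184 172 171 213 310 382 416 423 413 417 440 453 458]
```

View pics/side10.png

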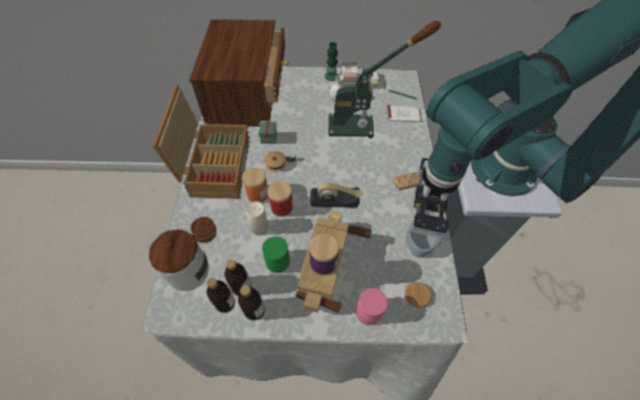

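View pics/top10.png

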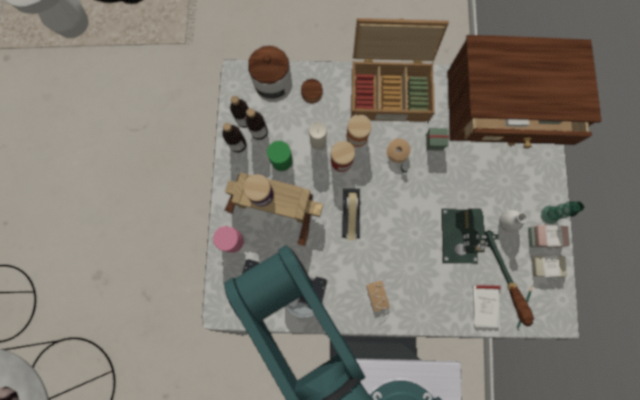

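The final pictures show the wedge in the joint at side (360,230) and top (305,228). The board is flush and the candles and spool have not moved. The gripper is clear above the bowl, so I'm handing the job in.

```bash
python3 -c "
from bench import robot
print(robot.close_job())"
```

```text
the job is handed in; nothing more can be done
None
```

The riser is tight and handed in at about 21 s of the 53 s allowed.

- **End board:** I pushed it in until the force rose from about 3 N to about 10 N. The shelf with both boards then measured about 190 mm, which matches 20 + 150 + 20, so it is home on the shoulder.
- **Wedge:** I slid it in thin end first from the robot's side, and it began to bite with the tip about 36 mm beyond the tenon's axis. I then let go and drove the head with closed fingers to about 16 N.
- **Stays tight:** After backing off, a second push gave 16.5 N with the arm within 0.1 mm of its position on the first. In the side pictures the head moved less than half a pixel between the two pushes. Every reading stayed below 20 N.
- **Surroundings:** The plum candle measured within 0.1 mm of where it started. The other candles and the spool look unmoved in the final pictures; I did not measure those. The gripper is touching nothing.

Two checks disagreed slightly. Different features put the board's outer face up to about 2 mm apart along riser y, so I centred the wedge by the sideways force as it went in. The final picture put the wedge head about 3 mm further in than the arm's position did, roughly the limit of the image resolution and calibration.

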